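# Refit the pulleys of a belt drive from the stack of removed parts

## Task

Put the stripped belt drive back together from the stack of its parts: the small pulley with the D-shaped bore goes on the flatted shaft of the motor, the idler on the thin post of its bracket, and on the thick shaft of the bearing block first the spacer collar and then, on top of it, the large pulley. Keep each part the same way up as it lies, slide it fully home on its shaft and let go; leave the oil bottle and the screw jar standing where they are.

Things in the scene. Friction and masses are not known exactly. Their poses are not given: they have to be found in the camera images.
- collar: Spacer collar, a plain steel ring on the very top of the stack: 34 mm outside, 23 mm bore, 12 mm high. Loose, about 50 g. Origin: centre of its underside, z up along the bore.
- motor_pulley: Small aluminium V-belt pulley, second from the stack's top: 46 mm outside, 20 mm high, flat faces, loose, 70 g. Through bore D-shaped: 18.5 mm round with a flat 5.75 mm from the axis on the +x side, where a small dark dot marks the top face. Origin: centre of underside, z up, x towards the flat.
- idler: Black plastic idler roller with a steel bearing in its middle, third from the top of the stack: 60 mm over its flanges, 22 mm high, round 15 mm bore right through. Loose, about 90 g. Origin: centre of its underside, z up along the bore.
- driven_pulley: Large dark cast V-belt pulley, bottom of the stack, lying on the bench hub up: rim 92 mm outside, 20 mm high; central hub 36 mm in diameter, its top 32 mm above the underside (grip it here; it stands 12 mm above the rim); round 23 mm bore right through. Loose, 0.4 to 0.75 kg. The idler rests on the hub. Origin: centre of underside, z up.
- motor: Grey motor on its end, shaft up, fixed: 88 mm diameter, 85 mm high, terminal box to 61 mm on +y. Pulley seat: 25 mm shoulder 94 mm above origin. Shaft 16 mm, flat 4.5 mm from the axis facing +x; full size to 119 mm, tapered nose to 128 mm. The pulley fits only flat to flat: its x along the motor's x (play about 10 degrees). Origin: centre of underside on the shaft axis, z up.
- spindle: Green cast bearing block on a 100 mm square, 12 mm thick flange, fixed, with the thick plain round shaft standing up: 20 mm diameter. The collar's seat, a 29 mm shoulder, is 48 mm above the origin; shaft full size to 90 mm, tapered nose to 100 mm. On the collar the large pulley's underside comes to 60 mm. Origin: centre of underside on the shaft axis, z up.
- idler_bracket: Steel tensioner bracket, fixed: flat plate 52 mm wide, 8 mm thick, from 26 mm on the -x side of the post to 74 mm on the +x side, where its edge turns up to 26 mm. Thin plain round post, 12 mm; idler seat, a 22 mm shoulder, 20 mm above the origin; post full size to 43 mm, tapered nose to 51 mm. Origin: on the post's axis at the plate's underside, z up.
- oil_bottle: White plastic oil bottle with a paper band, red collar and pointed spout, 52 mm diameter, 140 mm tall, standing loose on the bench, not to be moved. Origin: centre of its underside, z up.
- screw_jar: Low closed glass jar of dark screws with an aluminium lid, 60 mm diameter, 58 mm tall, standing loose on the bench, not to be moved. Origin: centre of its underside, z up.
Mind the look-alikes: they are no part of the job. Of the things that look like the collar, the smaller one is meant.

How it is judged:
By the outcome, as a careful person would: the job done as asked, in the order asked, and still so for the second after the job is handed in, with the robot touching nothing.
It also fails if it takes over 120 s, if anything falls off the work surface, if the arm or the gripper's body presses on something with over 40 N, if the wrist force passes 120 N, or if a joint passes its speed limit or range.

## Robot

A 6-joint arm with a two-finger parallel gripper is mounted at the origin on the work surface. World frame = base frame: x ahead of the robot, y to its left, z up, the work surface at z = 0. Lengths are in m, angles in rad, forces in N, time in s.
With the tool pointing down it reaches from about 0.35 to 0.925 m from the base axis. Payload 6.4 kg.
Tool frame: the origin (TCP) lies at the very end of the fingers, on their centre line; the grasp point (between the pads) lies 19 mm behind it; x points along the fingers, z is the direction in which the jaws open and shut, and the axes are right-handed (so a half turn about x gives the same grasp; the last joint's range is limited). The gripper opens to 94 mm and grips with 3 to 60 N. Pads are 16 mm wide; open, the fingers measure 119 mm over their backs; the gripper's body (75 mm by 177 mm) begins 78 mm behind the grasp point.
Start: joints at [1.14, 0.245, 1.558, -0, 1.339, -0.174], TCP at [0.165, 0.629, 0.205] pointing down, gripper open.
Joint ranges: [-3.13, 3.13], [-1.02, 2.26], [0.13, 2.54], [-0.95, 4.09], [0.21, 2.88], [-2.74, 2.74]. Speed limits (rad/s): [2.57, 2.57, 3.14, 3.14, 3.14, 3.14].

## Interface

Orientations are given as a unit quaternion [w, x, y, z].
In Python, from cell import ctrl gives the robot as it stands.
- The arm moves only by the tool arm_command, never from a script. Its argument "increments" is a list that holds one entry, the list of rows, each a list of 6 numbers: the shift along the tool's x, y, z in mm, then the turn, a rotation vector about the tool's x, y, z in units of 5 degrees (1.0 is 5 degrees). In form: [[[tx, ty, tz, rx, ry, rz], ...]]. A call has 1 to 5 rows; each row shifts and turns the pose as measured when the row begins, along the tool's axes as they then stand; what a row does not reach is not made up. A row lasts 1/10 s, in which the tool goes at most 50 mm and 8.59 degrees, less where a joint would pass 70% of its speed; a pose out of reach is approached as far as the arm can. A call with a gripper value outside its range is refused whole. "fingers" is the opening, from 0 (shut) to 1 (fully open), set as the call begins (left out, the last holds). The fingers move at their own pace and stop on an object; "grip_force" is the grip in N (left out, the last holds). Time passes only in rows, so rows that do not move let the fingers close. It gives the time, the measured TCP pose, the force and the opening at its end, in the units of the state.
- ctrl.sense(): the state, without advancing time (a new reading comes with each control period).
- ctrl.read_camera(name): name is "side" or "top" or "wrist"; returns the picture (400x640x3 uint8, red, green, blue); there is no depth.
- ctrl.camera_params(name): a dict with "K" (3x3 intrinsics, pixels), "camera_from_world" (4x4, takes a point from world to camera coordinates); the wrist camera has in their place "tool_from_camera" (4x4, takes a point from camera to tool coordinates, whose origin is the TCP and whose axes are the tool frame's). Camera axes: x right, y down, z forward; pixel columns grow to the right and rows downward; lengths in m; the calibration is good to about 2 mm. A picture is of the moment at which its call begins: read the wrist's pose just before it. camera_params takes no time and is no camera call.
- ctrl.job_done(): hands the job in, once; it reports no verdict.
The state is a dict: "time_s": time; "q": joint angles; "joint_velocities": joint speeds; "effort": joint torques, N m; "eef_pos": TCP position; "tcp_rot": TCP orientation; "contact_force": force on the tool from outside, world axes, zero at the start; "torque": the same for the moment, N m; "opening": finger opening in m.
Only numpy, scipy, OpenCV 4.12 (cv2) and the standard library are available. Lean on these libraries where they do the work, as an engineer would, in place of code of your own. Each camera call takes 0.05 s, during which the arm holds its last target. There are 200 camera calls.

## Working session

There is one attempt and no reset: what is moved stays moved. The work goes in short steps, Python scripts to look and compute and a tool call to move; the robot and the scene stay as the last step left them, time stands still between calls to the robot, and variables do not carry over. Pictures are saved under pics/ and viewed, about 12 in all and at most 16, crops included, and the job is handed in when it is done.

Besides the shell and the picture viewer there is one more tool, called after "Emit:" as a command line: name --argument value ..., lists and objects as JSON in quotes. arm_command: Moves the arm, as the interface text tells. Its arguments: {"type":"object","properties":{"increments":{"type":"array"},"fingers":{"type":"number"},"grip_force":{"type":"number"}},"required":["increments"]}

```bash
ls; mkdir -p pics; python3 - <<'E'
from cell import ctrl
import cv2
s=ctrl.sense(); print({k:s[k] for k in ('time_s','q','eef_pos','tcp_rot','opening')})
for n in('side','top','wrist'):
    im=ctrl.read_camera(n); cv2.imwrite(f'pics/{n}0.png',im[:,:,::-1]); p=ctrl.camera_params(n); print(n,p)
E
```

```text
pics
{'time_s': 0.0, 'q': array([ 1.13986863e+00,  2.45806832e-01,  1.55903627e+00, -1.55870972e-05,
        1.33869056e+00, -1.74107585e-01]), 'eef_pos': array([0.16484659, 0.6281138 , 0.20433804]), 'tcp_rot': array([ 0.55930577, -0.43217885,  0.56051635,  0.43153206]), 'opening': 0.09376354053196245}
side {'K': array([[456.91418943,   0.        , 311.21874728],
       [  0.        , 456.91418943, 196.65638183],
       [  0.        ,   0.        ,   1.        ]]), 'camera_from_world': array([[ 0.98932785, -0.14415115,  0.02123333, -0.56939136],
       [-0.06415742, -0.5618092 , -0.82477527,  0.10429326],
       [ 0.13082138,  0.81461087, -0.56506185,  0.93054279],
       [ 0.        ,  0.        ,  0.        ,  1.        ]])}
top {'K': array([[388.14286857,   0.        , 320.97583091],
       [  0.        , 388.14286857, 198.22513994],
       [  0.        ,   0.        ,   1.        ]]), 'camera_from_world': array([[ 0.01289979, -0.99991231,  0.00299297, -0.01373221],
       [-0.99098362, -0.01318369, -0.13333284,  0.55288219],
       [ 0.13336061, -0.00124602, -0.9910668 ,  0.91967416],
       [ 0.        ,  0.        ,  0.        ,  1.        ]])}
wrist {'K': array([[285.97259374,   0.        , 318.51135367],
       [  0.        , 285.97259374, 195.97876535],
       [  0.        ,   0.        ,   1.        ]]), 'tool_from_camera': array([[-2.12500583e-04, -2.75162350e-01,  9.61397751e-01,
        -1.79906411e-01],
       [-5.18041005e-05, -9.61397768e-01, -2.75162367e-01,
         8.02406546e-02],
       [ 9.99999976e-01, -1.08276509e-04,  1.90043048e-04,
        -2.36127576e-04],
       [ 0.00000000e+00,  0.00000000e+00,  0.00000000e+00,
         1.00000000e+00]])}
```

View pics/top0.png

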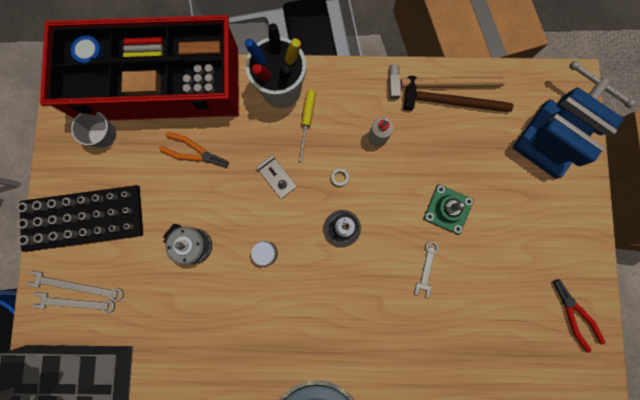

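View pics/side0.png

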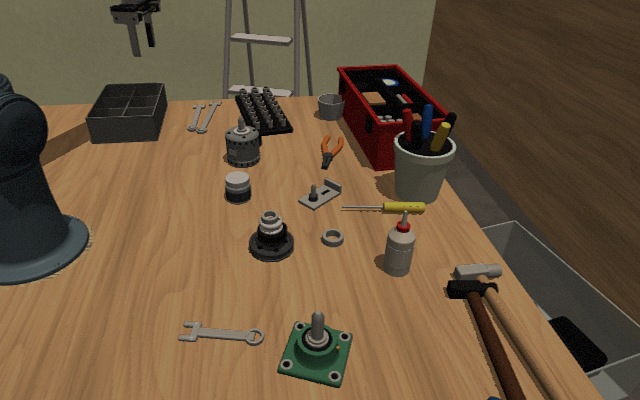

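Top: stack at (343,228) with a ring on top. A loose ring lies on the bench at (340,178). Motor (187,245), spindle (452,208), bracket (278,180), jar (263,254), bottle (380,130). There are two collar-like rings, the one on the stack's top (345,225) and the bench ring, so I'll enlarge both.

```bash
cat > h.py <<'E'
import numpy as np, cv2
from cell import ctrl
from scipy.spatial.transform import Rotation as R
def rot(s=None):
    s=s or ctrl.sense(); q=s['tcp_rot']; return R.from_quat([q[1],q[2],q[3],q[0]]).as_matrix()
def cfw(name,s=None):
    p=ctrl.camera_params(name)
    if name!='wrist': return p['K'],p['camera_from_world']
    s=s or ctrl.sense(); T=np.eye(4); T[:3,:3]=rot(s); T[:3,3]=s['eef_pos']
    return p['K'],np.linalg.inv(T@p['tool_from_camera'])
def ray(KC,u,v,z):
    K,C=KC; Ci=np.linalg.inv(C); d=Ci[:3,:3]@np.linalg.solve(K,[u,v,1]); o=Ci[:3,3]
    return o+d*(z-o[2])/d[2]
def proj(KC,p):
    K,C=KC; c=K@(C@np.r_[p,1])[:3]; return c[:2]/c[2]
def delta(p,yaw=None):
    """tool-axes shift (mm) to reach world p; p in m"""
    s=ctrl.sense(); return rot(s).T@(np.array(p)-s['eef_pos'])*1000
E
python3 - <<'E'
from h import *
im=cv2.imread('pics/top0.png'); 
def crop(im,u,v,h,f): return cv2.resize(im[v-h:v+h,u-h:u+h],None,fx=f,fy=f,interpolation=cv2.INTER_CUBIC)
A=[crop(im,u,v,32,6)[:,:,:] for u,v in((343,220),(187,245),(278,180),(451,208))]
A[0]=crop(im,343,205,32,6)
sd=cv2.imread('pics/side0.png'); B=crop(sd,290,232,45,4)
g=np.zeros((768,768,3),np.uint8);g[:384,:384]=A[0];g[:384,384:]=A[1];g[384:,:384]=A[2];g[384:,384:]=A[3]
cv2.imwrite('pics/c1.png',cv2.resize(g,(600,600)))
T=cfw('top')
for n,u,v,z in(('collar',344.5,226,.086),('ring',340,178,.012),('motor',183,244,.128),('spind',454,207,.09),('post',281,186,.05),('jar',263,254,.058),('bottle',383,125,.14)): print(n,ray(T,u,v,z).round(4))
E
```

```text
collar [ 0.4823 -0.0617  0.086 ]
ring [ 0.609  -0.0543  0.012 ]
motor [0.4356 0.2946 0.128 ]
spind [ 0.5294 -0.3156  0.09  ]
post [0.5801 0.0915 0.05  ]
jar [0.4154 0.1288 0.058 ]
bottle [ 0.7077 -0.1441  0.14  ]
```

View pics/c1.png

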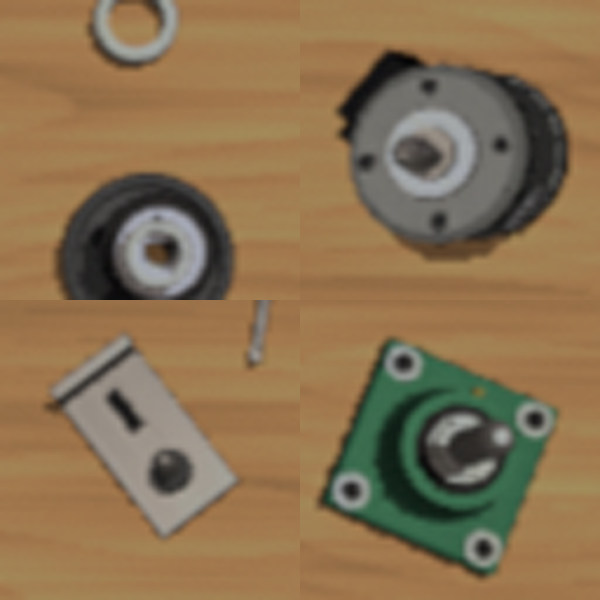

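Bench ring: about 47 mm across, versus about 34 mm for the ring on the stack, so the stack's ring is the collar (the smaller). I'll move over the stack for a close look.

```bash
python3 - <<'E'
from h import *
print(rot().round(3)); print(delta([.455,-.06,.28]))
E
```

```text
[[-0.001 -0.967  0.254]
 [-0.001  0.254  0.967]
 [-1.     0.    -0.001]]
[ -74.6521608  -455.36527374 -592.14016445]
```

Emit:
arm_command --increments '[[[-37, 0, 0, 0, 0, 0], [-37, 0, 0, 0, 0, 0], [0, -30, -39, 0, 0, 0], [0, -30, -39, 0, 0, 0], [0, -30, -39, 0, 0, 0]]]'

```text
time_s: 0.65
eef_pos: [0.2217, 0.4911, 0.2787]
tcp_rot: [0.556, -0.435, 0.56, 0.433]
contact_force: [0.9, 0.1, -0.2]
opening: 0.094
```

Emit:
arm_command --increments '[[[0, -30, -39, 0, 0, 0], [0, -30, -39, 0, 0, 0], [0, -30, -39, 0, 0, 0], [0, -30, -39, 0, 0, 0], [0, -30, -39, 0, 0, 0]]]'

```text
time_s: 1.15
eef_pos: [0.3184, 0.26, 0.2789]
tcp_rot: [0.556, -0.437, 0.559, 0.434]
contact_force: [0.7, -0.5, 1.0]
opening: 0.094
```

Emit:
arm_command --increments '[[[0, -30, -39, 0, 0, 0], [0, -30, -39, 0, 0, 0], [0, -30, -39, 0, 0, 0], [0, -30, -39, 0, 0, 0], [0, -30, -39, 0, 0, 0]]]'

```text
time_s: 1.65
eef_pos: [0.4156, 0.0294, 0.2802]
tcp_rot: [0.557, -0.437, 0.558, 0.433]
contact_force: [0.6, 1.2, 0.0]
opening: 0.094
```

```bash
python3 - <<'E'
from h import *
s=ctrl.sense(); print(s['time_s'],s['eef_pos'],s['q'].round(3),s['contact_force']); print(rot().round(3)); print(delta([.455,-.06,.28]))
cv2.imwrite('pics/w1.png',ctrl.read_camera('wrist')[:,:,::-1])
E
```

```text
1.65 [0.41561586 0.02940522 0.28017517] [-0.2   -0.4    2.03  -0.005  1.507 -1.525] [0.6294558  1.17939657 0.02898537]
[[ 0.003 -0.97   0.242]
 [-0.006  0.242  0.97 ]
 [-1.    -0.004 -0.005]]
[  0.79821669 -59.85979972 -77.2049332 ]
```

View pics/w1.png

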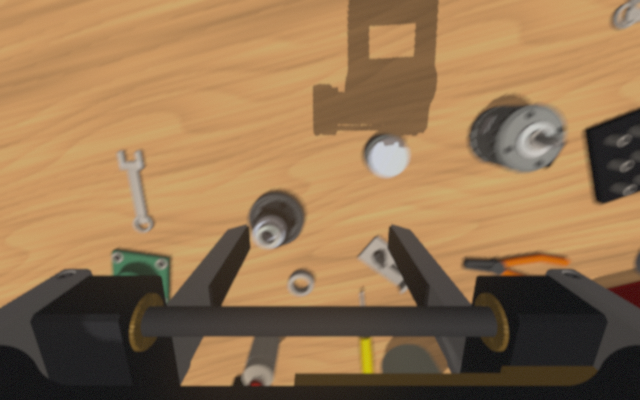

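Emit:
arm_command --increments '[[[12, -33, -42, 0, 0, 0], [30, -33, -42, 0, 0, 0], [30, 0, 0, 0, 0, 0], [0, 0, 0, 0, 0, 0]]]'

```text
time_s: 2.1
eef_pos: [0.4535, -0.061, 0.2157]
tcp_rot: [0.56, -0.435, 0.561, 0.427]
contact_force: [-0.4, -0.2, -0.6]
opening: 0.0938
```

```bash
python3 - <<'E'
from h import *
s=ctrl.sense(); print(s['time_s'],s['eef_pos'],s['contact_force']); W=cfw('wrist',s)
im=ctrl.read_camera('wrist')[:,:,::-1]; cv2.imwrite('pics/w2.png',im)
u,v=proj(W,[.4823,-.0617,.086]).round().astype(int); print(u,v)
cv2.imwrite('pics/w2c.png',cv2.resize(im[v-55:v+55,u-70:u+70],None,fx=5,fy=5,interpolation=cv2.INTER_CUBIC))
E
```

```text
2.1 [ 0.45353615 -0.06095258  0.21565441] [-0.36515659 -0.15289468 -0.59183028]
325 212
```

View pics/w2c.png

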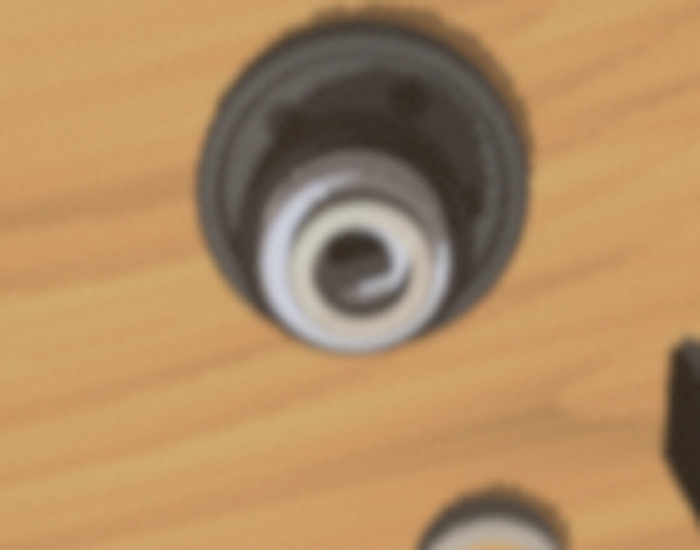

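```bash
python3 - <<'E'
from h import *
W=cfw('wrist'); T=cfw('top')
for n,x,y,z in(('collar',362,267,.086),('pulley',355,252,.074),('rim',363.5,190,.02)):
    p=ray(W,(x+.5)/5-.5+255,(y+.5)/5-.5+157,z); print(n,p.round(4),proj(T,p).round(1))
p=p; print(delta([.4823,-.061,.0675]))
print(rot().round(3))
E
```

```text
collar [ 0.4836 -0.0601  0.086 ] [343.8 225.4]
pulley [ 0.4837 -0.0616  0.074 ] [344.1 225.7]
rim [ 0.4849 -0.0587  0.02  ] [341.6 226.6]
[150.9237654  -24.67222496   8.59151732]
[[ 0.009 -0.967  0.256]
 [-0.012  0.255  0.967]
 [-1.    -0.012 -0.009]]
```

```bash
cat >> h.py <<'E'
def plan(p,yaw):
    """shift (mm, tool axes) and turn (units of 5 deg, tool axes) to p with jaw (tool z) at yaw deg, tool down"""
    s=ctrl.sense(); M=rot(s); a=np.radians(yaw)
    x=np.array([0,0,-1.]); z=np.array([np.cos(a),np.sin(a),0]); G=np.c_[x,np.cross(z,x),z]
    d=M.T@(np.array(p)-s['eef_pos'])*1000; r=np.degrees(R.from_matrix(M.T@G).as_rotvec())/5
    yw=np.degrees(np.arctan2(M[1,2],M[0,2]))
    print('t',round(s['time_s'],2),'pos',s['eef_pos'].round(4),'yaw',yw.round(2),'q6',s['q'][5].round(2),'F',s['contact_force'].round(1),'open',round(s['opening']*1000,1))
    print('  shift',d.round(1),'turn',r.round(2),'| in goal axes',(G.T@(np.array(p)-s['eef_pos'])*1000).round(1))
E
python3 -c "
from h import *
plan([.4832,-.0605,.12],75)"
```

```text
t 2.15 pos [ 0.4548 -0.0612  0.2182] yaw 75.19 q6 -1.69 F [-0.1 -0.3  0.4] open 94.0
  shift [ 98.4 -26.    8.8] turn [ 0.04 -0.1   0.14] | in goal axes [ 98.2 -27.2   8. ]
```

Emit:
arm_command --increments '[[[0, -26, 9, 0.04, -0.1, 0.14], [30, 0, 0, 0, 0, 0], [40, 0, 0, 0, 0, 0], [28, 0, 0, 0, 0, 0], [0, 0, 0, 0, 0, 0]]]'

```text
time_s: 2.65
eef_pos: [0.4894, -0.0574, 0.1287]
tcp_rot: [0.563, -0.437, 0.557, 0.427]
contact_force: [-0.9, -0.3, -0.9]
opening: 0.0942
```

```bash
python3 -c "
from h import *
plan([.4832,-.0605,.0765],75)"
```

```text
t 2.65 pos [ 0.4894 -0.0574  0.1287] yaw 75.35 q6 -1.66 F [-0.9 -0.3 -0.9] open 94.2
  shift [52.1  6.1 -4.5] turn [ 0.07 -0.02  0.19] | in goal axes [52.2  5.2 -4.6]
```

Emit:
arm_command --increments '[[[0, 6, -4.5, 0.07, 0, 0.19], [12, 0, 0, 0, 0, 0], [12, 0, 0, 0, 0, 0], [10, 0, 0, 0, 0, 0], [0, 0, 0, 0, 0, 0]]]'

```text
time_s: 3.15
eef_pos: [0.4865, -0.0609, 0.1]
tcp_rot: [0.562, -0.435, 0.559, 0.427]
contact_force: [0.4, -1.1, -0.5]
opening: 0.0941
```

```bash
python3 -c "
from h import *
plan([.4832,-.0605,.0765],75)
cv2.imwrite('pics/w3.png',ctrl.read_camera('wrist')[100:330,180:460,::-1].repeat(2,0).repeat(2,1))
plan([.4832,-.0605,.0765],75)"
```

```text
t 3.15 pos [ 0.4865 -0.0609  0.1   ] yaw 75.11 q6 -1.67 F [ 0.4 -1.1 -0.5] open 94.1
  shift [23.5  3.5 -0.4] turn [ 0.02 -0.03  0.12] | in goal axes [23.5  3.3 -0.5]
t 3.2 pos [ 0.4869 -0.061   0.1007] yaw 75.11 q6 -1.67 F [-0.2 -0.5 -0.3] open 94.0
  shift [24.1  4.  -0.4] turn [ 0.02 -0.03  0.13] | in goal axes [24.2  3.7 -0.5]
```

View pics/w3.png

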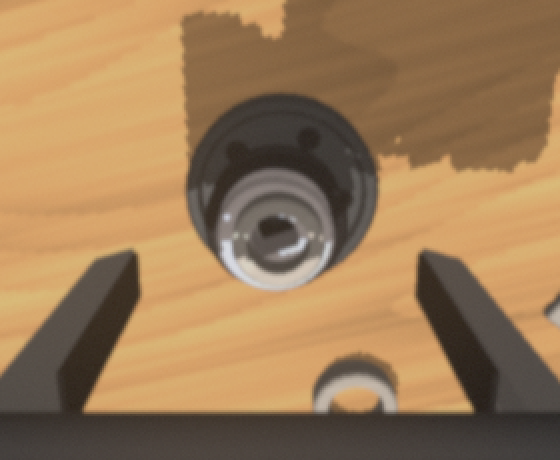

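```bash
python3 -c "
from h import *
W=cfw('wrist')
for c in((279,237,.086),(276,230,.074),(282,187,.02)): print(ray(W,(c[0]-.5)/2+180,(c[1]-.5)/2+100,c[2]).round(4))
im=cv2.imread('pics/w3.png')[150:300,200:350]
cv2.imwrite('pics/w3c.png',cv2.resize(cv2.createCLAHE(4).apply(im[:,:,1]),None,fx=4,fy=4,interpolation=cv2.INTER_CUBIC))"
```

```text
[ 0.4796 -0.0588  0.086 ]
[ 0.481  -0.0603  0.074 ]
[ 0.4802 -0.0575  0.02  ]
```

View pics/w3c.png

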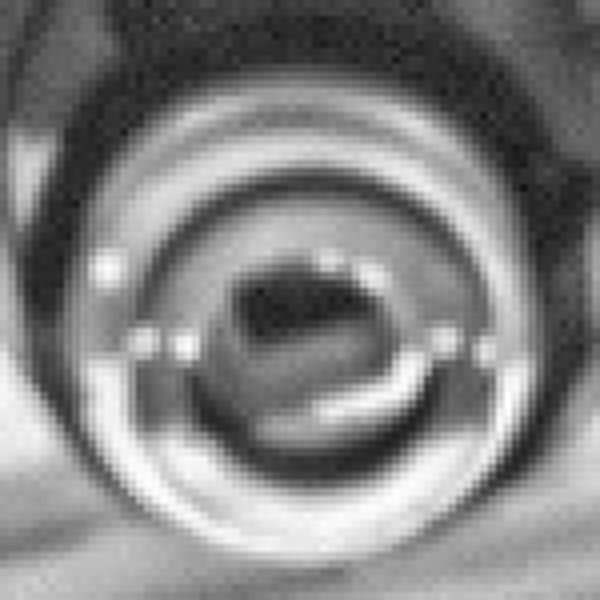

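Emit:
arm_command --increments '[[[3, 5, 0, 0, 0, 0.12], [8, 0, 0, 0, 0, 0], [8, 0, 0, 0, 0, 0], [3, 0, 0, 0, 0, 0], [0, 0, 0, 0, 0, 0]]]' --fingers 0.6

```text
time_s: 3.7
eef_pos: [0.4821, -0.0599, 0.0772]
tcp_rot: [0.56, -0.432, 0.561, 0.43]
contact_force: [-1.4, 1.2, 0.3]
opening: 0.0582
```

```bash
python3 -c "
from h import *
plan([.482,-.060,.0765],75)"
```

```text
t 3.7 pos [ 0.4821 -0.0599  0.0772] yaw 75.1 q6 -1.67 F [-1.4  1.2  0.3] open 58.2
  shift [ 0.7  0.  -0.1] turn [ 0.02 -0.03  0.01] | in goal axes [ 0.7  0.  -0.1]
```

Well placed; close and lift a little.

Emit:
arm_command --increments '[[[0, 0, 0, 0, 0, 0], [0, 0, 0, 0, 0, 0], [0, 0, 0, 0, 0, 0], [0, 0, 0, 0, 0, 0], [0, 0, 0, 0, 0, 0]]]' --fingers 0.2 --grip_force 12

```text
time_s: 4.2
eef_pos: [0.4825, -0.0601, 0.0776]
tcp_rot: [0.56, -0.432, 0.561, 0.43]
contact_force: [-0.6, -0.3, -0.1]
opening: 0.0331
```

Emit:
arm_command --increments '[[[-5, 0, 0, 0, 0, 0], [-15, 0, 0, 0, 0, 0], [-20, 0, 0, 0, 0, 0], [-40, 0, 0, 0, 0, 0], [-30, 0, 0, 0, 0, 0]]]'

```text
time_s: 4.7
eef_pos: [0.4788, -0.0585, 0.1872]
tcp_rot: [0.558, -0.429, 0.563, 0.433]
contact_force: [0.3, -0.3, 0.1]
opening: 0.0331
```

```bash
python3 -c "
from h import *
plan([.515,-.316,.19],75)
cv2.imwrite('pics/w4.png',ctrl.read_camera('wrist')[:,:,::-1])"
```

```text
t 4.7 pos [ 0.4788 -0.0585  0.1872] yaw 75.09 q6 -1.67 F [ 0.3 -0.3  0.1] open 33.1
  shift [  -3.3 -101.2 -239.6] turn [ 0.02 -0.02 -0.11] | in goal axes [  -2.8 -101.6 -239.4]
```

View pics/w4.png

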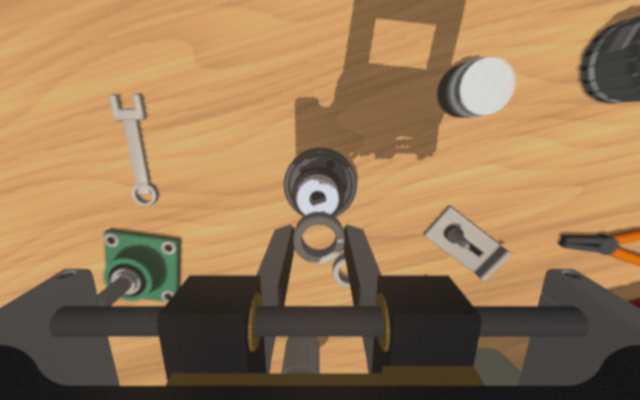

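Emit:
arm_command --increments '[[[0, -17, -40, 0, 0, -0.1], [0, -17, -40, 0, 0, 0], [0, -17, -40, 0, 0, 0], [0, -17, -40, 0, 0, 0], [0, -17, -40, 0, 0, 0]]]'

```text
time_s: 5.25
eef_pos: [0.5155, -0.2773, 0.1981]
tcp_rot: [0.561, -0.439, 0.556, 0.428]
contact_force: [1.5, -0.2, 0.3]
opening: 0.0331
```

Emit:
arm_command --increments '[[[0, -10, -26, 0, 0, 0], [0, 0, 0, 0, 0, 0], [0, 0, 0, 0, 0, 0]]]'

```text
time_s: 5.55
eef_pos: [0.5182, -0.3111, 0.1976]
tcp_rot: [0.562, -0.437, 0.557, 0.426]
contact_force: [-0.5, 0.5, -1.4]
opening: 0.0331
```

```bash
python3 -c "
from h import *
plan([.529,-.316,.15],75)
im=ctrl.read_camera('wrist')[:,:,::-1]; cv2.imwrite('pics/w5.png',im)
cv2.imwrite('pics/w5c.png',cv2.resize(im[150:290,230:410],None,fx=4,fy=4,interpolation=cv2.INTER_CUBIC))"
```

```text
t 5.55 pos [ 0.5182 -0.3111  0.1976] yaw 75.29 q6 -2.05 F [-0.5  0.5 -1.4] open 33.1
  shift [ 47.8 -10.9  -1.8] turn [ 0.06 -0.04  0.19] | in goal axes [ 47.6 -11.7  -1.9]
```

View pics/w5c.png

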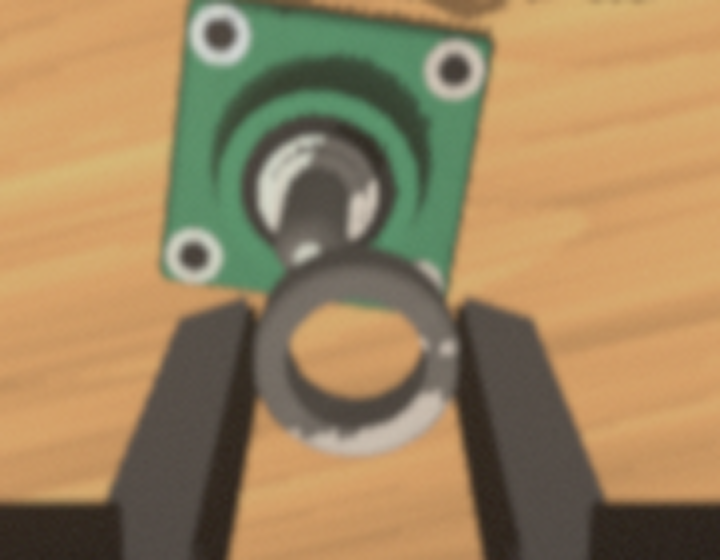

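```bash
python3 -c "
from h import *
W=cfw('wrist'); s=ctrl.sense(); T=cfw('top')
f=lambda x,y:((x+.5)/4-.5+230,(y+.5)/4-.5+150)
h=[ray(W,*f(x,y),.014) for x,y in((220,35),(455,70),(193,256))]
print('flange',(h[1]+h[2])/2, np.linalg.norm(h[1]-h[2]),np.linalg.norm(h[0]-h[1]),np.linalg.norm(h[0]-h[2]))
print('shoulder',ray(W,*f(319.5,195),.048))
c=ray(W,*f(357,352),s['eef_pos'][2]+.0085); print('collar',c,rot(s).T@(c-s['eef_pos'])*1000)
# top cam: holes from crop c1 (600 px for 128 src; each quadrant 300px=64px)
g=lambda x,y:((x-300)*64/300+451-32-.5,(y-300)*64/300+208-32-.5)
H=[ray(T,*g(x,y),.014) for x,y in((404,362),(534,420),(351,490),(483,548))]
print('top flange',(H[0]+H[3])/2,(H[1]+H[2])/2); print('tip',ray(T,*g(501,437),.1), 'top proj of (.529,-.316,.1)',proj(T,[.529,-.316,.1]),g(501,437))
"
```

```text
flange [ 0.53450514 -0.32790348  0.014     ] 0.10766864865030362 0.07591738021866161 0.07587956214816993
shoulder [ 0.53428756 -0.32706506  0.048     ]
collar [ 0.51514653 -0.30998553  0.20614589] [-8.55162964  3.01407459  0.03064786]
top flange [ 0.53447261 -0.32937804  0.014     ] [ 0.53417943 -0.32911006  0.014     ]
tip [ 0.53375889 -0.3293004   0.1       ] top proj of (.529,-.316,.1) [455.66564786 206.70830355] (461.38, 204.72666666666666)
```

```bash
python3 -c "
from h import *
plan([.535,-.3283,.12],75)"
```

```text
t 5.6 pos [ 0.5182 -0.3108  0.1976] yaw 75.32 q6 -2.05 F [-0.3 -0.2 -0.6] open 32.8
  shift [ 78.  -19.4 -12.3] turn [ 0.07 -0.05  0.19] | in goal axes [ 77.6 -20.8 -12.5]
```

Emit:
arm_command --increments '[[[0, -19, -12, 0.07, 0, 0.19], [20, 0, 0, 0, 0, 0], [25, 0, 0, 0, 0, 0], [20, 0, 0, 0, 0, 0], [0, 0, 0, 0, 0, 0]]]'

```text
time_s: 6.1
eef_pos: [0.5348, -0.3208, 0.1323]
tcp_rot: [0.559, -0.433, 0.56, 0.431]
contact_force: [-0.3, 0.7, -0.6]
opening: 0.0332
```

```bash
python3 -c "
from h import *
plan([.535,-.3283,.115],75)"
```

```text
t 6.1 pos [ 0.5348 -0.3208  0.1323] yaw 75.39 q6 -2.04 F [-0.3  0.7 -0.6] open 33.2
  shift [17.3 -2.1 -7.1] turn [ 0.08 -0.04  0.01] | in goal axes [17.3 -2.1 -7.2]
```

Emit:
arm_command --increments '[[[0, -2, -7, 0.08, 0, 0], [8, 0, 0, 0, 0, 0], [4, 0, 0, 0, 0, 0], [0, 0, 0, 0, 0, 0]]]'

```text
time_s: 6.5
eef_pos: [0.5366, -0.3277, 0.1231]
tcp_rot: [0.56, -0.433, 0.561, 0.428]
contact_force: [-0.5, -0.2, -0.4]
opening: 0.033
```

```bash
python3 -c "
from h import *
plan([.535,-.3283,.115],75)
im=ctrl.read_camera('wrist')[:,:,::-1]; cv2.imwrite('pics/w6c.png',cv2.resize(im[170:290,250:390],None,fx=5,fy=5,interpolation=cv2.INTER_CUBIC))
W=cfw('wrist');print(proj(W,[.5342,-.3283,.1]))"
```

```text
t 6.5 pos [ 0.5366 -0.3277  0.1231] yaw 75.11 q6 -2.04 F [-0.5 -0.2 -0.4] open 33.0
  shift [ 8.1  1.5 -0.9] turn [ 0.02 -0.06  0.05] | in goal axes [ 8.1  1.4 -1. ]
[317.41445605 220.8439227 ]
```

View pics/w6c.png

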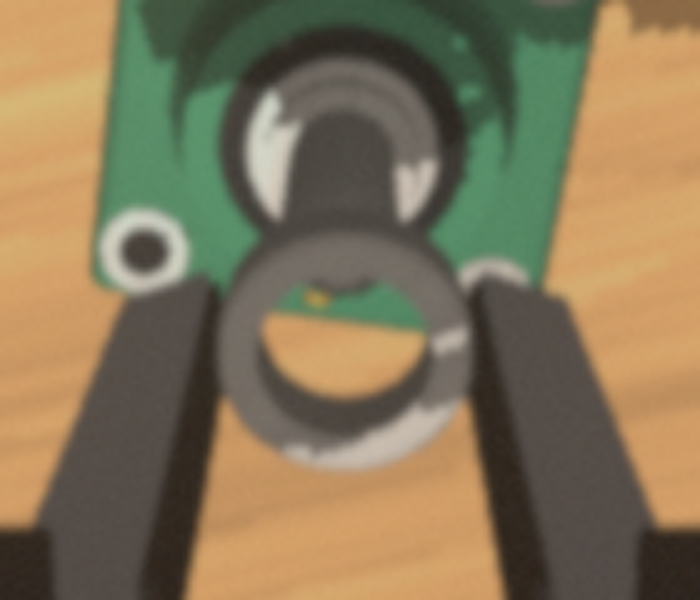

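```bash
python3 -c "
from h import *
W=cfw('wrist'); s=ctrl.sense(); M=rot(s)
f=lambda x,y:((x+.5)/5-.5+250,(y+.5)/5-.5+170)
sh=ray(W,*f(342,156),.048); c=ray(W,*f(344.5,350),s['eef_pos'][2]+.0085); w=ray(W,*f(143,250),.014); e=ray(W,*f(342,290),.1)
print(sh,c,w,e)
print('rel TCP tool: shoulder',M.T@(sh-s['eef_pos'])*1000,'collar',M.T@(c-s['eef_pos'])*1000,'edge',M.T@(e-s['eef_pos'])*1000)
print('r px',98/5*np.linalg.norm((W[1]@np.r_[sh,1])[2])/286)
W=W
"
```

```text
[ 0.53442046 -0.32828202  0.048     ] [ 0.53511021 -0.32751098  0.13189595] [ 0.5540902 -0.3782277  0.014    ] [ 0.53964148 -0.32929104  0.1       ]
rel TCP tool: shoulder [75.38940215  2.48957881 -0.66579494] collar [-8.50702545  1.60334562 -0.21384982] edge [23.4152285  -3.07429568 -0.59045987]
r px 0.018286406900226485
```

Emit:
arm_command --increments '[[[2, 0.6, -0.9, 0, -0.05, 0.05], [8, 0, 0, 0, 0, 0], [8, 0, 0, 0, 0, 0], [6, 0, 0, 0, 0, 0], [0, 0, 0, 0, 0, 0]]]'

```text
time_s: 7.05
eef_pos: [0.5361, -0.329, 0.098]
tcp_rot: [0.561, -0.432, 0.561, 0.43]
contact_force: [-0.3, -1.1, -0.8]
opening: 0.033
```

```bash
python3 -c "
from h import *
plan([.5358,-.3285,.052],75)"
```

```text
t 7.05 pos [ 0.5361 -0.329   0.098 ] yaw 75.09 q6 -2.04 F [-0.3 -1.1 -0.8] open 33.0
  shift [46.   0.4  0.5] turn [ 0.02 -0.02  0.01] | in goal axes [46.   0.4  0.4]
```

No contact force, and the ring is over the nose. On down.

Emit:
arm_command --increments '[[[5, 0.3, 0.4, 0, 0, 0], [8, 0, 0, 0, 0, 0], [8, 0, 0, 0, 0, 0], [8, 0, 0, 0, 0, 0], [0, 0, 0, 0, 0, 0]]]'

```text
time_s: 7.55
eef_pos: [0.5356, -0.3282, 0.0658]
tcp_rot: [0.56, -0.431, 0.561, 0.431]
contact_force: [-0.3, 0.6, 0.1]
opening: 0.0329
```

```bash
python3 -c "
from h import *
plan([.5358,-.3285,.052],75)"
```

```text
t 7.55 pos [ 0.5356 -0.3282  0.0658] yaw 75.09 q6 -2.04 F [-0.3  0.6  0.1] open 32.9
  shift [13.8 -0.3 -0.2] turn [ 0.02 -0.01  0.  ] | in goal axes [13.8 -0.3 -0.2]
```

Emit:
arm_command --increments '[[[6, -0.3, -0.2, 0, 0, 0], [5, 0, 0, 0, 0, 0], [3, 0, 0, 0, 0, 0], [0, 0, 0, 0, 0, 0]]]'

```text
time_s: 7.95
eef_pos: [0.5363, -0.329, 0.0513]
tcp_rot: [0.561, -0.432, 0.561, 0.43]
contact_force: [-0.8, 0.4, 1.9]
opening: 0.0331
```

Emit:
arm_command --increments '[[[0.8, 0, 0, 0, 0, 0], [0, 0, 0, 0, 0, 0]]]'

```text
time_s: 8.15
eef_pos: [0.5366, -0.3291, 0.0515]
tcp_rot: [0.561, -0.432, 0.561, 0.43]
contact_force: [0.2, 0.1, -0.4]
opening: 0.0331
```

Emit:
arm_command --increments '[[[0, 0, 0, 0, 0, 0], [0, 0, 0, 0, 0, 0], [0, 0, 0, 0, 0, 0], [0, 0, 0, 0, 0, 0]]]' --fingers 0.8

```text
time_s: 8.55
eef_pos: [0.5369, -0.3294, 0.0515]
tcp_rot: [0.561, -0.432, 0.561, 0.43]
contact_force: [-0.1, -0.3, 0.2]
opening: 0.0618
```

Emit:
arm_command --increments '[[[-15, 0, 0, 0, 0, 0], [-30, 0, 0, 0, 0, 0], [-40, 0, 0, 0, 0, 0], [-40, 0, 0, 0, 0, 0], [0, 0, 0, 0, 0, 0]]]'

```text
time_s: 9.05
eef_pos: [0.5363, -0.3288, 0.1837]
tcp_rot: [0.561, -0.432, 0.561, 0.43]
contact_force: [0.5, -0.0, 0.5]
opening: 0.075
```

```bash
python3 -c "
from h import *
plan([.455,-.06,.20],75)
im=ctrl.read_camera('wrist')[:,:,::-1]; cv2.imwrite('pics/w7.png',im)
t=ctrl.read_camera('top')[:,:,::-1]; cv2.imwrite('pics/top1.png',t)"
```

```text
t 9.05 pos [ 0.5363 -0.3288  0.1837] yaw 75.09 q6 -2.04 F [ 0.5 -0.   0.5] open 75.0
  shift [-17.  147.7 238.8] turn [ 0.02 -0.02  0.02] | in goal axes [-16.3 148.1 238.6]
```

Emit:
arm_command --increments '[[[0, 24, 40, 0, 0, 0], [0, 24, 40, 0, 0, 0], [0, 24, 40, 0, 0, 0], [0, 24, 40, 0, 0, 0], [0, 24, 40, 0, 0, 0]]]'

```text
time_s: 9.65
eef_pos: [0.4639, -0.0978, 0.1713]
tcp_rot: [0.56, -0.422, 0.565, 0.435]
contact_force: [1.6, -0.1, 0.7]
opening: 0.0754
```

Emit:
arm_command --increments '[[[0, 24, 40, 0, 0, 0], [0, 8, 10, 0, 0, 0], [0, 0, 0, 0, 0, 0], [0, 0, 0, 0, 0, 0]]]'

```text
time_s: 10.05
eef_pos: [0.4405, -0.0346, 0.1669]
tcp_rot: [0.557, -0.42, 0.566, 0.44]
contact_force: [-0.6, 0.8, 1.4]
opening: 0.0749
```

```bash
python3 -c "
from h import *
plan([.482,-.06,.12],75)
s=ctrl.sense();W=cfw('wrist',s)
im=ctrl.read_camera('wrist')[:,:,::-1]; cv2.imwrite('pics/w8.png',im)
u,v=proj(W,[.483,-.06,.074]).round().astype(int)
C=lambda i,u,v,h,f:cv2.resize(i[v-h:v+h,u-h:u+h],None,fx=f,fy=f,interpolation=cv2.INTER_CUBIC)
a=C(im,u,v,30,10); b=C(cv2.imread('pics/w7.png'),312,215,50,3.0); c=C(cv2.imread('pics/top0.png'),187,245,25,6)
t=ctrl.read_camera('top')[:,:,::-1];cv2.imwrite('pics/top2.png',t)
g=np.zeros((600,800,3),np.uint8); g[:,:600]=a; g[:300,600:]=b[:,50:250]; print(u,v)
g[300:600,600:]=C(t,452,208,25,6)[:,50:250]
cv2.imwrite('pics/m8.png',g)"
```

```text
t 10.05 pos [ 0.4405 -0.0346  0.1669] yaw 74.89 q6 -1.65 F [-0.6  0.8  1.4] open 74.9
  shift [ 45.4 -48.  -14. ] turn [-0.02  0.08 -0.33] | in goal axes [ 46.9 -46.7 -13.8]
305 245
```

View pics/m8.png

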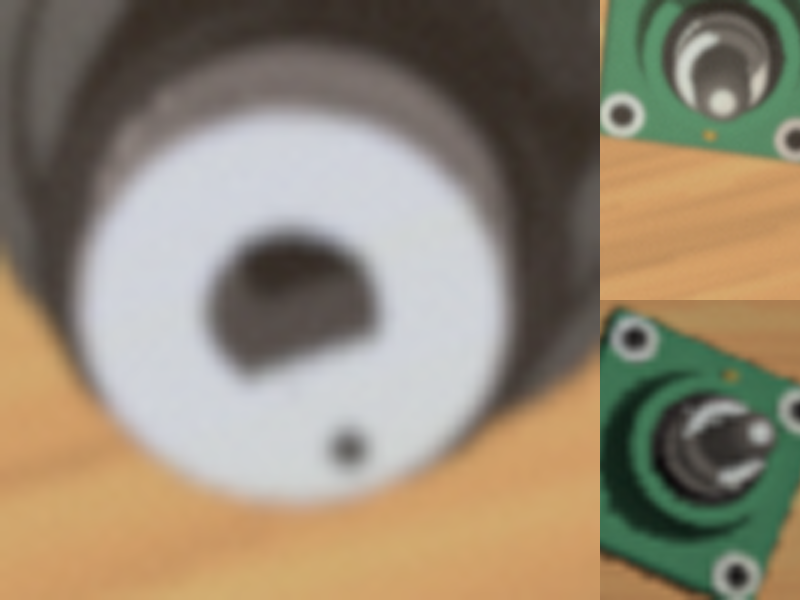

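```bash
python3 -c "
from h import *
W=cfw('wrist'); T=cfw('top')
f=lambda x,y:ray(W,(x+.5)/10-.5+275,(y+.5)/10-.5+215,.074)
c=f(293.5,304); d=f(348,449); print(c,d,np.degrees(np.arctan2(*(d-c)[1::-1])),np.linalg.norm(d-c))
a,b=f(248,378),f(378,330); e=b-a; print('flat normal',np.degrees(np.arctan2(e[1],e[0]))-90, np.linalg.norm(e))
print('width',np.linalg.norm(f(77,304)-f(510,304)))
i=lambda x,y:((x-300)*64/300+187-32-.5,y*64/300+245-32-.5)
H=[ray(T,*i(x,y),.085) for x,y in((429,86),(501,145),(439,220),(367,161))]
print('motor',(H[0]+H[2])/2,(H[1]+H[3])/2,[np.degrees(np.arctan2(*(h-sum(H)/4)[1::-1])).round(1) for h in H])
for z in (.03,.05,.07): B=ray(T,*i(365,85),z); print(z,B,np.degrees(np.arctan2(*(B-sum(H)/4)[1::-1])))
plan([c[0],c[1],.12],75)
"
```

```text
[ 0.48298682 -0.06191925  0.074     ] [ 0.50035227 -0.06090842  0.074     ] 3.331377629000908 0.017394842878673388
flat normal 6.36828893302291 0.01464336946696428
width 0.0449462231825419
motor [0.43361807 0.30935212 0.085     ] [0.43346261 0.30930813 0.085     ] [np.float64(7.7), np.float64(-82.6), np.float64(-172.3), np.float64(97.7)]
0.03 [0.46878595 0.36674334 0.03      ] 58.45449344757449
0.05 [0.4678781  0.35895371 0.05      ] 55.31813773189176
0.07 [0.46697025 0.35116408 0.07      ] 51.37131723228848
t 10.15 pos [ 0.4408 -0.0353  0.1671] yaw 74.81 q6 -1.65 F [ 0.9  0.3 -0.2] open 74.8
  shift [ 45.6 -49.  -15. ] turn [-0.04  0.08 -0.33] | in goal axes [ 47.1 -47.6 -14.8]
```

Emit:
arm_command --increments '[[[0, -24, -7, 0, 0.08, -0.33], [0, -24, -7, 0, 0, 0], [20, 0, 0, 0, 0, 0], [20, 0, 0, 0, 0, 0], [0, 0, 0, 0, 0, 0]]]'

```text
time_s: 10.65
eef_pos: [0.4883, -0.0702, 0.1257]
tcp_rot: [0.564, -0.428, 0.563, 0.426]
contact_force: [-0.4, -0.8, 0.4]
opening: 0.0754
```

```bash
python3 -c "
from h import *
plan([.483,-.0615,.0565],75)"
```

```text
t 10.65 pos [ 0.4883 -0.0702  0.1257] yaw 74.25 q6 -1.67 F [-0.4 -0.8  0.4] open 75.4
  shift [69.1  7.7  7.1] turn [-0.15 -0.01  0.04] | in goal axes [69.2  7.4  7.1]
```

Emit:
arm_command --increments '[[[5, 7.5, 7, -0.15, 0, 0.04], [15, 0, 0, 0, 0, 0], [15, 0, 0, 0, 0, 0], [10, 0, 0, 0, 0, 0], [0, 0, 0, 0, 0, 0]]]'

```text
time_s: 11.15
eef_pos: [0.4844, -0.0631, 0.082]
tcp_rot: [0.562, -0.431, 0.561, 0.429]
contact_force: [-0.3, 0.5, 0.2]
opening: 0.0749
```

```bash
python3 -c "
from h import *
plan([.483,-.0615,.0565],75)"
```

```text
t 11.15 pos [ 0.4844 -0.0631  0.082 ] yaw 74.93 q6 -1.67 F [-0.3  0.5  0.2] open 74.9
  shift [25.5  1.8  1.2] turn [-0.01 -0.02  0.04] | in goal axes [25.5  1.8  1.1]
```

Emit:
arm_command --increments '[[[5, 1.8, 1.2, 0, 0, 0.04], [8, 0, 0, 0, 0, 0], [8, 0, 0, 0, 0, 0], [4, 0, 0, 0, 0, 0], [0, 0, 0, 0, 0, 0]]]'

```text
time_s: 11.65
eef_pos: [0.4842, -0.0616, 0.0571]
tcp_rot: [0.561, -0.431, 0.561, 0.429]
contact_force: [0.5, 0.6, -0.1]
opening: 0.0751
```

```bash
python3 -c "
from h import *
plan([.483,-.0615,.0565],75)"
```

```text
t 11.65 pos [ 0.4842 -0.0616  0.0571] yaw 74.95 q6 -1.67 F [ 0.5  0.6 -0.1] open 75.1
  shift [ 0.6  1.2 -0.2] turn [-0.01 -0.02  0.03] | in goal axes [ 0.6  1.2 -0.2]
```

Emit:
arm_command --increments '[[[0, 1.2, 0, 0, 0, 0], [0, 0, 0, 0, 0, 0], [0, 0, 0, 0, 0, 0], [0, 0, 0, 0, 0, 0], [0, 0, 0, 0, 0, 0]]]' --fingers 0.35 --grip_force 14

```text
time_s: 12.15
eef_pos: [0.4834, -0.0615, 0.0577]
tcp_rot: [0.561, -0.432, 0.561, 0.429]
contact_force: [-0.2, -1.3, -0.8]
opening: 0.0445
```

Emit:
arm_command --increments '[[[-5, 0, 0, 0, 0, 0], [-15, 0, 0, 0, 0, 0], [-35, 0, 0, 0, 0, 0], [-40, 0, 0, 0, 0, 0], [-40, 0, 0, 0, 0, 0]]]'

```text
time_s: 12.65
eef_pos: [0.4781, -0.0594, 0.191]
tcp_rot: [0.559, -0.427, 0.564, 0.433]
contact_force: [0.8, -0.2, -0.8]
opening: 0.0448
```

```bash
python3 -c "
from h import *
plan([.415,.29,.20],33)"
```

```text
t 12.65 pos [ 0.4781 -0.0594  0.191 ] yaw 74.94 q6 -1.67 F [ 0.8 -0.2 -0.8] open 44.8
  shift [ -7.3 151.9 321. ] turn [ 8.39 -0.05 -0.13] | in goal axes [ -9.  327.4 137.4]
```

Emit:
arm_command --increments '[[[-5, 0, 0, 1.7, 0, 0], [0, 0, 0, 1.7, 0, 0], [0, 0, 0, 1.7, 0, 0], [0, 0, 0, 1.7, 0, 0], [0, 0, 0, 1.7, 0, 0]]]'

```text
time_s: 13.15
eef_pos: [0.4824, -0.0609, 0.2071]
tcp_rot: [0.682, -0.195, 0.679, 0.192]
contact_force: [0.2, -0.1, -0.8]
opening: 0.0449
```

```bash
python3 -c "
from h import *
plan([.415,.29,.20],33)"
```

```text
t 13.15 pos [ 0.4824 -0.0609  0.2071] yaw 31.72 q6 -0.91 F [ 0.2 -0.1 -0.8] open 44.9
  shift [  5.5 334.  127.1] turn [-0.26  0.03  0.07] | in goal axes [  7.1 331.  134.6]
```

Emit:
arm_command --increments '[[[0, 37, 14, -0.26, 0, 0.07], [0, 37, 15, 0, 0, 0], [0, 37, 15, 0, 0, 0], [0, 37, 15, 0, 0, 0], [0, 37, 15, 0, 0, 0]]]'

```text
time_s: 13.65
eef_pos: [0.4451, 0.137, 0.2092]
tcp_rot: [0.681, -0.197, 0.677, 0.197]
contact_force: [0.4, -0.5, -0.7]
opening: 0.0449
```

Emit:
arm_command --increments '[[[0, 37, 15, 0, 0, 0], [0, 37, 15, 0, 0, 0], [0, 37, 15, 0, 0, 0], [0, 20, 8, 0, 0, 0], [0, 0, 0, 0, 0, 0]]]'

```text
time_s: 14.15
eef_pos: [0.4161, 0.2853, 0.2112]
tcp_rot: [0.681, -0.199, 0.676, 0.199]
contact_force: [-0.2, -0.1, -1.0]
opening: 0.0451
```

```bash
python3 -c "
from h import *
plan([.434,.3093,.145],33)
s=ctrl.sense();W=cfw('wrist',s)
im=ctrl.read_camera('wrist')[:,:,::-1]; cv2.imwrite('pics/w9.png',im)
print(proj(W,[.434,.3093,.094]))
cv2.imwrite('pics/w9c.png',cv2.resize(im[130:280,220:420],None,fx=4,fy=4,interpolation=cv2.INTER_CUBIC))"
```

```text
t 14.15 pos [0.4161 0.2853 0.2112] yaw 32.68 q6 -0.19 F [-0.2 -0.1 -1. ] open 45.1
  shift [66.4 10.6 27.6] turn [-0.06  0.08  0.03] | in goal axes [66.2 10.3 28.1]
[344.10401788 181.79223347]
```

View pics/w9c.png

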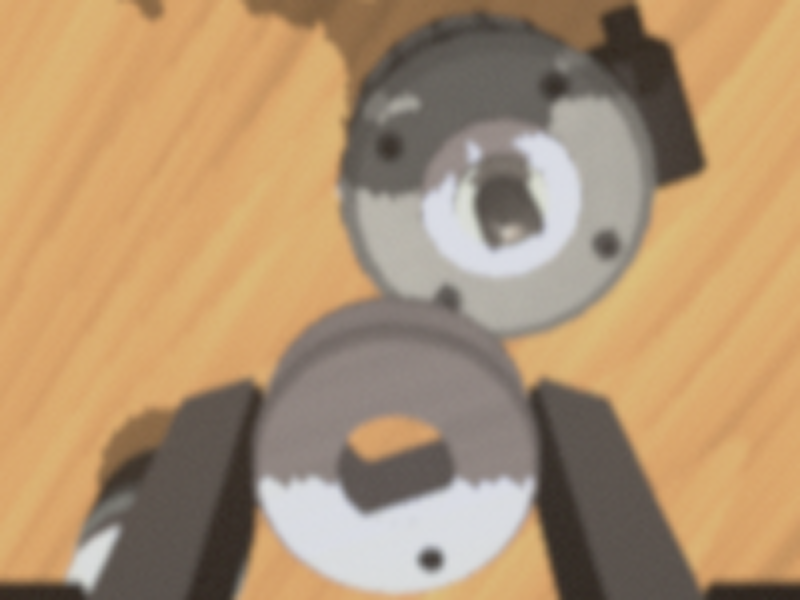

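```bash
python3 -c "
from h import *
W=cfw('wrist'); s=ctrl.sense(); M=rot(s); zt=s['eef_pos'][2]+.0165
f=lambda x,y,z:ray(W,(x+.5)/4-.5+220,(y+.5)/4-.5+130,z)
an=lambda v:np.degrees(np.arctan2(v[1],v[0]))
H=[f(x,y,.085) for x,y in((389,146),(553,85),(606,243),(447,298))]; m=sum(H)/4
print('motor',m,[an(h-m).round(1) for h in H],[np.linalg.norm(h-m).round(4) for h in H])
a,b=f(493,250,.126),f(545,225,.126); print('shaft flat normal',an(b-a)-90)
print('box',[an(f(665,120,z)-m) for z in(.05,.07)])
c=f(396,452,zt); d=f(431,559,zt); a,b=f(368,513,zt),f(453,480,zt)
print('pulley',c,'tool',M.T@(c-s['eef_pos'])*1000,'dot yaw',an(d-c),np.linalg.norm(d-c),'flat',an(b-a)-90)
print('seat disc 25mm?',f(501,198,.094))
"
```

```text
motor [0.43420467 0.31027772 0.085     ] [np.float64(-171.6), np.float64(97.9), np.float64(8.1), np.float64(-82.3)] [np.float64(0.0329), np.float64(0.0329), np.float64(0.0331), np.float64(0.0327)]
shaft flat normal -30.72531888207525
box [np.float64(48.47441221678513), np.float64(53.34288861383583)]
pulley [0.41452066 0.28687675 0.22767952] tool [-16.50929397   3.10717328  -0.03561283] dot yaw -40.73092547357092 0.019596340625084394 flat -34.31172848293746
seat disc 25mm? [0.43337383 0.31106716 0.094     ]
```

```bash
python3 -c "
from h import *
plan([.4349,.3085,.142],33)"
```

```text
t 14.2 pos [0.4163 0.2843 0.2112] yaw 32.61 q6 -0.19 F [ 0.1 -0.2 -0.3] open 44.9
  shift [69.4 10.6 28.2] turn [-0.08  0.08  0.03] | in goal axes [69.2 10.2 28.7]
```

Emit:
arm_command --increments '[[[0, 10.5, 28, -0.08, 0.08, 0.03], [20, 0, 0, 0, 0, 0], [20, 0, 0, 0, 0, 0], [15, 0, 0, 0, 0, 0], [0, 0, 0, 0, 0, 0]]]'

```text
time_s: 14.7
eef_pos: [0.4369, 0.3041, 0.1557]
tcp_rot: [0.679, -0.2, 0.678, 0.199]
contact_force: [-0.6, 0.4, -0.7]
opening: 0.045
```

```bash
python3 -c "
from h import *
plan([.4349,.3085,.142],33)"
```

```text
t 14.7 pos [0.4369 0.3041 0.1557] yaw 32.74 q6 -0.17 F [-0.6  0.4 -0.7] open 45.0
  shift [13.7  4.8  0.7] turn [-0.05  0.01  0.03] | in goal axes [13.7  4.8  0.7]
```

Emit:
arm_command --increments '[[[4, 4.8, 0.7, -0.05, 0, 0], [7, 0, 0, 0, 0, 0], [0, 0, 0, 0, 0, 0], [0, 0, 0, 0, 0, 0]]]'

```text
time_s: 15.1
eef_pos: [0.4362, 0.3081, 0.146]
tcp_rot: [0.68, -0.201, 0.677, 0.2]
contact_force: [0.4, -0.4, -1.0]
opening: 0.0448
```

```bash
python3 -c "
from h import *
plan([.4349,.3085,.142],33)
s=ctrl.sense();W=cfw('wrist',s)
im=ctrl.read_camera('wrist')[:,:,::-1]; cv2.imwrite('pics/w10.png',im)
print(proj(W,[.434,.3098,.128]))
cv2.imwrite('pics/w10c.png',cv2.resize(im[160:290,240:400],None,fx=4.5,fy=4.5,interpolation=cv2.INTER_CUBIC))"
```

```text
t 15.1 pos [0.4362 0.3081 0.146 ] yaw 32.91 q6 -0.17 F [ 0.4 -0.4 -1. ] open 44.8
  shift [ 4.   1.1 -0.9] turn [-0.02  0.04  0.04] | in goal axes [ 4.   1.1 -0.9]
[317.33030013 222.97313613]
```

View pics/w10c.png

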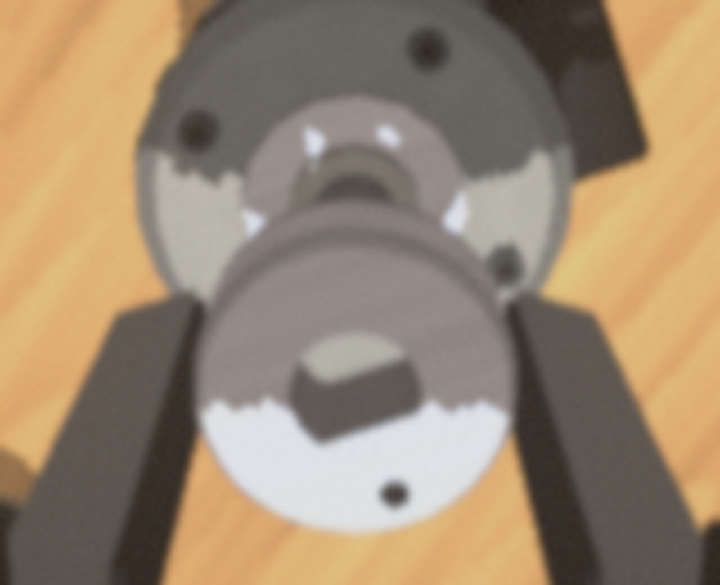

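```bash
cat >> h.py <<'E'
def circ(W,c,r,n=72):
    t=np.linspace(0,2*np.pi,n); P=np.array([proj(W,[c[0]+r*np.cos(a),c[1]+r*np.sin(a),c[2]]) for a in t]); return P[:,0].min(),P[:,0].max(),P[:,1].min(),P[:,1].max()
E
python3 -c "
from h import *
W=cfw('wrist'); s=ctrl.sense(); M=rot(s); k=4.5
f=lambda x,y,z:ray(W,(x+.5)/k-.5+240,(y+.5)/k-.5+160,z)
m=[f(x,y,.085) for x,y in((197,131),(506,265))]; m=sum(m)/2; print('motor',m)
for y in(0,1,2,3,4):
  c=s['eef_pos']+M@[-.0165,y/1000,0]; b=circ(W,c,.023); print(y,c.round(4),[round((v-o+.5)*k-.5) for v,o in zip(b,(240,240,160,160))])
"
```

```text
motor [0.43401604 0.31115386 0.085     ]
0 [0.4361 0.308  0.1624] [191, 521, 238, 539]
1 [0.4355 0.3089 0.1624] [190, 521, 231, 533]
2 [0.435  0.3097 0.1624] [190, 522, 224, 527]
3 [0.4345 0.3106 0.1624] [190, 522, 217, 521]
4 [0.4339 0.3114 0.1624] [190, 522, 210, 515]
```

```bash
python3 -c "
from h import *
plan([.4344,.3098,.0977],33)"
```

```text
t 15.15 pos [0.4362 0.308  0.1459] yaw 32.91 q6 -0.17 F [ 1.1  0.6 -1.3] open 44.6
  shift [48.2  2.6 -0.7] turn [-0.02  0.04  0.03] | in goal axes [48.2  2.4 -0.5]
```

Emit:
arm_command --increments '[[[2, 2.5, -0.6, 0, 0.04, 0.03], [6, 0, 0, 0, 0, 0], [6, 0, 0, 0, 0, 0], [4, 0, 0, 0, 0, 0], [0, 0, 0, 0, 0, 0]]]'

```text
time_s: 15.65
eef_pos: [0.4345, 0.3103, 0.1271]
tcp_rot: [0.679, -0.2, 0.678, 0.2]
contact_force: [-0.3, 0.2, 0.0]
opening: 0.0448
```

```bash
python3 -c "
from h import *
plan([.4344,.3098,.0977],33)"
```

```text
t 15.65 pos [0.4345 0.3103 0.1271] yaw 32.94 q6 -0.17 F [-0.3  0.2  0. ] open 44.8
  shift [29.4 -0.4 -0.4] turn [-0.01  0.02  0.01] | in goal axes [29.4 -0.4 -0.3]
```

Emit:
arm_command --increments '[[[3, -0.4, -0.3, 0, 0, 0], [4, 0, 0, 0, 0, 0], [4, 0, 0, 0, 0, 0], [0, 0, 0, 0, 0, 0]]]'

```text
time_s: 16.05
eef_pos: [0.4345, 0.31, 0.1151]
tcp_rot: [0.679, -0.2, 0.678, 0.201]
contact_force: [-1.1, 0.6, -0.4]
opening: 0.0449
```

```bash
python3 -c "
from h import *
plan([.4344,.3098,.0977],33)"
```

```text
t 16.05 pos [0.4345 0.31   0.1151] yaw 32.92 q6 -0.17 F [-1.1  0.6 -0.4] open 44.9
  shift [17.4 -0.1 -0.2] turn [-0.02  0.02 -0.  ] | in goal axes [17.4 -0.1 -0.1]
```

Past full section (underside about 111 mm) with no force, so the D bore has engaged. On down.

Emit:
arm_command --increments '[[[5, 0, 0, 0, 0, 0], [5, 0, 0, 0, 0, 0], [5, 0, 0, 0, 0, 0], [2, 0, 0, 0, 0, 0], [0, 0, 0, 0, 0, 0]]]'

```text
time_s: 16.55
eef_pos: [0.4346, 0.3101, 0.0976]
tcp_rot: [0.679, -0.2, 0.678, 0.201]
contact_force: [0.0, 0.6, 2.5]
opening: 0.0446
```

```bash
python3 -c "
from h import *
plan([.4344,.3098,.0977],33)"
```

```text
t 16.55 pos [0.4346 0.3101 0.0976] yaw 32.93 q6 -0.17 F [0.  0.6 2.5] open 44.6
  shift [-0.1 -0.1 -0.3] turn [-0.01  0.01 -0.  ] | in goal axes [-0.1 -0.1 -0.3]
```

Seated (2.5 N contact at the expected height). Release, rise, and turn back.

Emit:
arm_command --increments '[[[0, 0, 0, 0, 0, 0], [0, 0, 0, 0, 0, 0], [0, 0, 0, 0, 0, 0], [0, 0, 0, 0, 0, 0]]]' --fingers 0.9

```text
time_s: 16.95
eef_pos: [0.4351, 0.3101, 0.0975]
tcp_rot: [0.679, -0.2, 0.677, 0.2]
contact_force: [-0.2, -0.4, 0.5]
opening: 0.0734
```

Emit:
arm_command --increments '[[[-15, 0, 0, 0, 0, 0], [-30, 0, 0, 0, 0, 0], [-40, 0, 0, 0, 0, 0], [-20, 0, 0, 0, 0, 0], [0, 0, 0, 0, 0, 0]]]'

```text
time_s: 17.45
eef_pos: [0.4346, 0.3098, 0.2094]
tcp_rot: [0.679, -0.2, 0.677, 0.2]
contact_force: [0.5, 0.5, 0.7]
opening: 0.0843
```

```bash
python3 -c "
from h import *
plan([.46,-.06,.2],75)
im=ctrl.read_camera('wrist')[:,:,::-1]; cv2.imwrite('pics/w11.png',im)
plan([.46,-.06,.2],33)"
```

```text
t 17.45 pos [0.4346 0.3098 0.2094] yaw 32.93 q6 -0.17 F [0.5 0.5 0.7] open 84.3
  shift [   9.2 -324.2 -179.8] turn [-8.41  0.02  0.02] | in goal axes [   9.4 -120.2 -350.7]
t 17.5 pos [0.4342 0.3096 0.2081] yaw 32.93 q6 -0.17 F [0.4 0.4 0.4] open 84.5
  shift [   8.1 -324.3 -179.2] turn [-0.01  0.01  0.  ] | in goal axes [   8.1 -324.  -179.6]
```

Emit:
arm_command --increments '[[[0, -37, -20, 0, 0, 0], [0, -37, -20, 0, 0, 0], [0, -37, -20, 0, 0, 0], [0, -37, -20, 0, 0, 0], [0, -37, -20, 0, 0, 0]]]'

```text
time_s: 18.0
eef_pos: [0.4477, 0.097, 0.2024]
tcp_rot: [0.675, -0.203, 0.679, 0.205]
contact_force: [0.3, -0.7, -0.4]
opening: 0.0845
```

Emit:
arm_command --increments '[[[0, -37, -20, 0, 0, 0], [0, -37, -20, 0, 0, 0], [0, -37, -20, 0, 0, 0], [0, 0, 0, -1.7, 0, 0], [0, 0, 0, -1.7, 0, 0]]]'

```text
time_s: 18.5
eef_pos: [0.4543, -0.0379, 0.195]
tcp_rot: [0.634, -0.299, 0.645, 0.306]
contact_force: [-0.8, 0.4, 0.4]
opening: 0.0848
```

Emit:
arm_command --increments '[[[0, 0, 0, -1.7, 0, 0], [0, 0, 0, -1.7, 0, 0], [0, 0, 0, -1.5, 0, 0], [0, 0, 0, 0, 0, 0]]]'

```text
time_s: 18.9
eef_pos: [0.4506, -0.0381, 0.1886]
tcp_rot: [0.552, -0.426, 0.565, 0.442]
contact_force: [-0.1, -0.3, 0.0]
opening: 0.0844
```

```bash
python3 -c "
from h import *
plan([.483,-.061,.1],75)
s=ctrl.sense();W=cfw('wrist',s)
im=ctrl.read_camera('wrist')[:,:,::-1]; cv2.imwrite('pics/w12.png',im)
W7=cv2.imread('pics/w11.png')
C=lambda i,u,v,h,f:cv2.resize(i[v-h:v+h,u-h:u+h],None,fx=f,fy=f,interpolation=cv2.INTER_CUBIC)
u,v=proj(W,[.483,-.061,.054]).round().astype(int); bu,bv=proj(W,[.58,.0915,.02]).round().astype(int); print(u,v,bu,bv)
g=np.zeros((600,800,3),np.uint8); g[:400,:400]=C(im,u,v,40,5); g[:400,400:]=C(W7,318,225,50,4)
bu=min(bu,600); y=max(min(bv,360),40); g[400:,:400]=cv2.resize(im[y-25:y+25,bu-50:bu+50] if bu<590 else im[y-25:y+25,540:640],(400,200))
t=ctrl.read_camera('top')[:,:,::-1]; cv2.imwrite('pics/top3.png',t); g[400:,400:800]=cv2.resize(t[155:205,230:330],(400,200),interpolation=cv2.INTER_CUBIC)
cv2.imwrite('pics/m12.png',g)"
```

```text
t 18.9 pos [ 0.4506 -0.0381  0.1886] yaw 75.73 q6 -1.65 F [-0.1 -0.3  0. ] open 84.4
  shift [ 87.5 -39.6 -14.1] turn [ 0.15 -0.02 -0.33] | in goal axes [ 88.6 -37.2 -13.7]
307 222 437 253
```

View pics/m12.png

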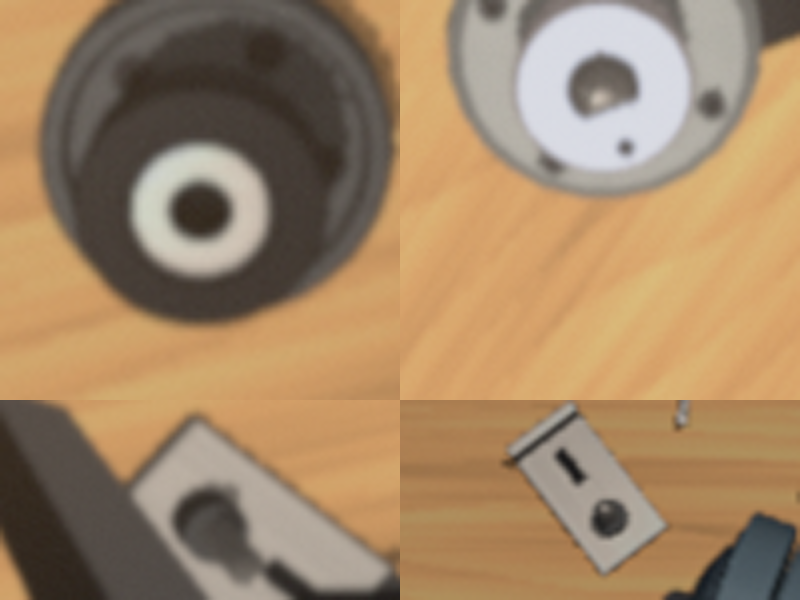

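```bash
python3 -c "
from h import *
W=cfw('wrist');T=cfw('top')
c=ray(W,(200.5+.5)/5-.5+267,(210+.5)/5-.5+182,.054); print('idler',c)
f=lambda x,y,z:ray(T,(x-400+.5)/4-.5+230,(y-400+.5)/4-.5+155,z)
a,b=f(605,575,.008),f(668,527,.008); n=(a-b)[:2]; print(np.linalg.norm(n)); n/=np.linalg.norm(n); d=np.array([n[1],-n[0]]) 
d=d if d[0]>0 else -d; print('post from edge',(a+b)[:2]/2+.026*d,'yaw x',np.degrees(np.arctan2(d[1],d[0])))
print('slot dir',np.degrees(np.arctan2(*(f(559,452,.008)-f(581,481,.008))[1::-1])))
print('shoulder',f(609,518,.02),f(607,515,.05))
# wrist crop of bracket scale 4 origin
g=lambda x,y,z:ray(W,(x+.5)/4-.5+437-50,(y-400+.5)/4-.5+253-25,z)
print('wrist shoulder',g(211,520,.02))
plan([c[0],c[1],.1],75)
"
```

```text
idler [ 0.48530957 -0.06164245  0.054     ]
0.050328734735110715
post from edge [0.5912039  0.09185482] yaw x 38.607654591538285
slot dir 38.0344654136407
shoulder [0.58985689 0.09250721 0.02      ] [0.58658717 0.09073731 0.05      ]
wrist shoulder [0.58762731 0.09353515 0.02      ]
t 19.0 pos [ 0.4507 -0.0381  0.1889] yaw 75.58 q6 -1.65 F [-0.   0.2  0.6] open 84.5
  shift [ 87.7 -41.9 -14.1] turn [ 0.12 -0.02 -0.33] | in goal axes [ 88.9 -39.5 -13.8]
```

Emit:
arm_command --increments '[[[0, -20, -7, 0.12, 0, -0.33], [0, -20, -7, 0, 0, 0], [30, 0, 0, 0, 0, 0], [30, 0, 0, 0, 0, 0], [0, 0, 0, 0, 0, 0]]]' --fingers 1.0

```text
time_s: 19.5
eef_pos: [0.4872, -0.0625, 0.126]
tcp_rot: [0.564, -0.428, 0.564, 0.426]
contact_force: [0.2, -0.1, 0.1]
opening: 0.0938
```

```bash
python3 -c "
from h import *
plan([.4842,-.0612,.034],75)"
```

```text
t 19.5 pos [ 0.4872 -0.0625  0.126 ] yaw 74.29 q6 -1.65 F [ 0.2 -0.1  0.1] open 93.8
  shift [92.   3.4  0.5] turn [-0.14 -0.02  0.02] | in goal axes [92.   3.2  0.4]
```

Emit:
arm_command --increments '[[[10, 3.4, 0.5, -0.14, 0, 0.02], [20, 0, 0, 0, 0, 0], [20, 0, 0, 0, 0, 0], [12, 0, 0, 0, 0, 0], [0, 0, 0, 0, 0, 0]]]'

```text
time_s: 20.0
eef_pos: [0.4861, -0.0613, 0.0657]
tcp_rot: [0.562, -0.432, 0.561, 0.428]
contact_force: [-0.2, -0.2, -0.6]
opening: 0.0942
```

```bash
python3 -c "
from h import *
plan([.4842,-.0612,.034],75)"
```

```text
t 20.0 pos [ 0.4861 -0.0613  0.0657] yaw 74.92 q6 -1.66 F [-0.2 -0.2 -0.6] open 94.2
  shift [31.6  2.1 -0.3] turn [-0.02 -0.02  0.07] | in goal axes [31.7  1.9 -0.4]
```

Emit:
arm_command --increments '[[[8, 2, 0, 0, 0, 0.07], [10, 0, 0, 0, 0, 0], [8, 0, 0, 0, 0, 0], [5, 0, 0, 0, 0, 0], [0, 0, 0, 0, 0, 0]]]'

```text
time_s: 20.5
eef_pos: [0.4861, -0.0615, 0.0349]
tcp_rot: [0.562, -0.432, 0.561, 0.428]
contact_force: [-0.2, -0.2, -0.7]
opening: 0.0941
```

```bash
python3 -c "
from h import *
plan([.4842,-.0612,.034],75)"
```

```text
t 20.5 pos [ 0.4861 -0.0615  0.0349] yaw 74.91 q6 -1.66 F [-0.2 -0.2 -0.7] open 94.1
  shift [ 0.9  1.9 -0.2] turn [-0.02 -0.03  0.05] | in goal axes [ 0.9  1.9 -0.2]
```

Emit:
arm_command --increments '[[[1, 2, 0, 0, 0, 0.05], [0, 0, 0, 0, 0, 0], [0, 0, 0, 0, 0, 0], [0, 0, 0, 0, 0, 0], [0, 0, 0, 0, 0, 0]]]' --fingers 0.5 --grip_force 14

```text
time_s: 21.0
eef_pos: [0.4847, -0.0612, 0.0346]
tcp_rot: [0.561, -0.431, 0.562, 0.429]
contact_force: [-0.5, -0.1, -0.3]
opening: 0.0608
```

Emit:
arm_command --increments '[[[0, 0, 0, 0, 0, 0], [-5, 0, 0, 0, 0, 0], [-10, 0, 0, 0, 0, 0], [-30, 0, 0, 0, 0, 0], [-40, 0, 0, 0, 0, 0]]]'

```text
time_s: 21.5
eef_pos: [0.4801, -0.0593, 0.1177]
tcp_rot: [0.558, -0.427, 0.564, 0.433]
contact_force: [-0.1, 0.0, -0.9]
opening: 0.0605
```

```bash
python3 -c "
from h import *
plan([.57,.08,.13],75)"
```

```text
t 21.5 pos [ 0.4801 -0.0593  0.1177] yaw 74.9 q6 -1.66 F [-0.1  0.  -0.9] open 60.5
  shift [-13.2 -50.4 157.9] turn [-0.02 -0.02 -0.14] | in goal axes [-12.3 -50.8 157.8]
```

Emit:
arm_command --increments '[[[-6, -13, 39, 0, 0, -0.14], [-6, -13, 39, 0, 0, 0], [0, -13, 39, 0, 0, 0], [0, -13, 40, 0, 0, 0], [0, 0, 0, 0, 0, 0]]]'

```text
time_s: 22.0
eef_pos: [0.5806, 0.0813, 0.144]
tcp_rot: [0.567, -0.435, 0.558, 0.422]
contact_force: [-0.0, 0.3, -0.8]
opening: 0.0604
```

Emit:
arm_command --increments '[[[0, 0, 0, 0, 0, 0], [0, 0, 0, 0, 0, 0]]]'

```text
time_s: 22.2
eef_pos: [0.5805, 0.0816, 0.1449]
tcp_rot: [0.567, -0.435, 0.557, 0.423]
contact_force: [0.4, -0.5, -1.4]
opening: 0.0606
```

```bash
python3 -c "
from h import *
plan([.588,.092,.08],75)
s=ctrl.sense();W=cfw('wrist',s)
im=ctrl.read_camera('wrist')[:,:,::-1]; cv2.imwrite('pics/w13.png',im)
print(proj(W,[.588,.092,.02]))
cv2.imwrite('pics/w13c.png',cv2.resize(im[140:290,220:420],None,fx=4,fy=4,interpolation=cv2.INTER_CUBIC))"
```

```text
t 22.2 pos [0.5805 0.0816 0.1449] yaw 74.73 q6 -1.35 F [ 0.4 -0.5 -1.4] open 60.6
  shift [64.9 -3.1 12.1] turn [-0.05 -0.01  0.25] | in goal axes [64.9 -4.6 12. ]
[329.61174467 191.35867624]
```

View pics/w13c.png

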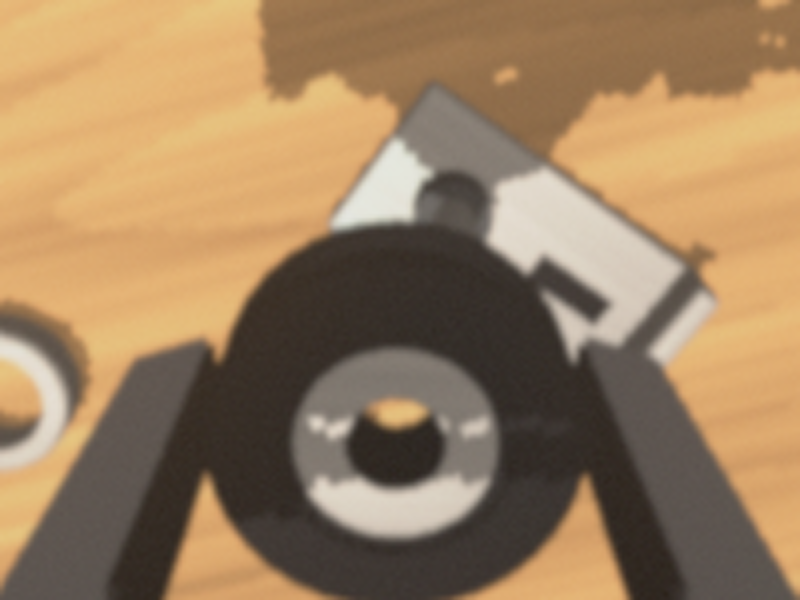

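```bash
python3 -c "
from h import *
W=cfw('wrist'); s=ctrl.sense(); M=rot(s); k=4
f=lambda x,y,z:ray(W,(x+.5)/k-.5+220,(y+.5)/k-.5+140,z)
a,b,c=f(434,82,.008),f(330,220,.008),f(697,263,.008)
d=(c-a)/np.linalg.norm(c-a); print('len',np.linalg.norm(a-b),np.linalg.norm(c-a),'yaw',np.degrees(np.arctan2(d[1],d[0])))
print('post',(a+b)/2+.026*d,'shoulder',f(454,208,.02))
i=f(395.5,444.5,s['eef_pos'][2]+.0194); print('idler',i,M.T@(i-s['eef_pos'])*1000)
for y in(0,1,2,3):
  c=s['eef_pos']+M@[-.0194,y/1000,0]; q=circ(W,c,.03); print(y,[round((v-o+.5)*k-.5) for v,o in zip(q,(220,220,140,140))])
"
```

```text
len 0.04974535240179022 0.09363060318019865 yaw 40.13885749780659
post [0.59129448 0.09603627 0.008     ] shoulder [0.58918833 0.09538764 0.02      ]
idler [0.58079401 0.08098941 0.16420236] [-19.38449562  -0.90998844  -0.21253486]
0 [202, 592, 255, 606]
1 [202, 592, 249, 600]
2 [202, 592, 242, 595]
3 [201, 593, 235, 590]
```

```bash
python3 -c "
from h import *
plan([.5745,.0990,.09],75)"
```

```text
t 22.25 pos [0.5804 0.0813 0.1448] yaw 74.7 q6 -1.35 F [-0.4  0.4 -0.5] open 60.6
  shift [54.6 11.6 15.5] turn [-0.06 -0.01  0.25] | in goal axes [54.8 10.3 15.6]
```

Emit:
arm_command --increments '[[[0, 11.5, 15.5, -0.06, 0, 0.25], [15, 0, 0, 0, 0, 0], [20, 0, 0, 0, 0, 0], [10, 0, 0, 0, 0, 0], [0, 0, 0, 0, 0, 0]]]'

```text
time_s: 22.75
eef_pos: [0.5706, 0.0986, 0.096]
tcp_rot: [0.561, -0.429, 0.563, 0.43]
contact_force: [-0.2, -0.7, -0.7]
opening: 0.0606
```

Emit:
arm_command --increments '[[[3, 0, 0, 0, 0, 0], [0, 0, 0, 0, 0, 0]]]'

```text
time_s: 22.95
eef_pos: [0.5703, 0.0984, 0.0924]
tcp_rot: [0.56, -0.429, 0.563, 0.43]
contact_force: [-0.2, 0.1, -1.2]
opening: 0.0605
```

```bash
python3 -c "
from h import *
plan([.590,.0952,.09],75)
s=ctrl.sense();W=cfw('wrist',s)
im=ctrl.read_camera('wrist')[:,:,::-1]; cv2.imwrite('pics/w14.png',im)
print(proj(W,[.590,.0952,.02]),proj(W,[.590,.0952,.051]))
cv2.imwrite('pics/w14c.png',cv2.resize(im[130:280,220:420],None,fx=4,fy=4,interpolation=cv2.INTER_CUBIC))"
```

```text
t 22.95 pos [0.5703 0.0984 0.0924] yaw 74.8 q6 -1.33 F [-0.2  0.1 -1.2] open 60.5
  shift [  2.4 -19.9   2.1] turn [-0.04 -0.02 -0.05] | in goal axes [  2.4 -19.9   2.1]
[321.0772652  224.67525142] [321.34850761 238.24310888]
```

View pics/w14c.png

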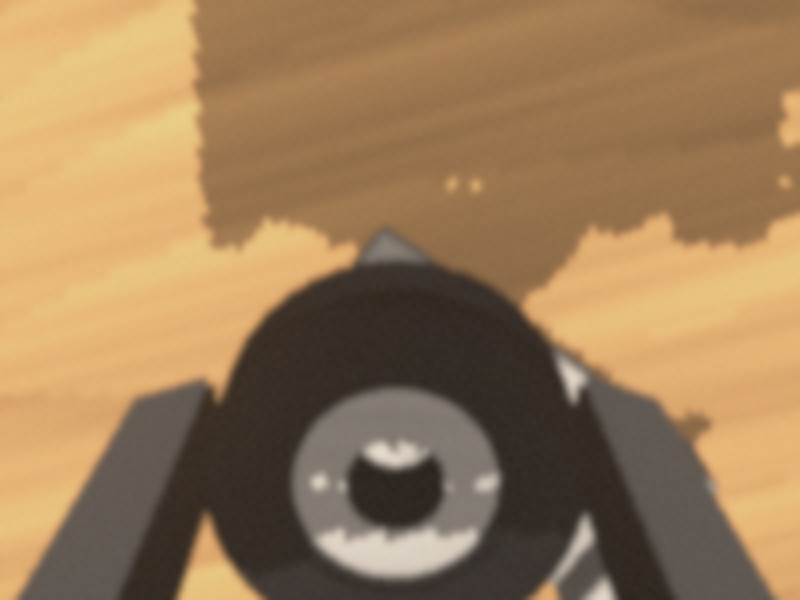

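```bash
python3 -c "
from h import *
W=cfw('wrist'); k=4
f=lambda x,y,z:ray(W,(x+.5)/k-.5+220,(y+.5)/k-.5+130,z)
a=f(386,228,.008); print('corner',a)
for yw in(38.3,40):
  t=np.radians(yw); d=np.array([np.cos(t),np.sin(t)]); e=np.array([-d[1],d[0]])
  for q,n in((a[:2],'now'),):
    print(yw,[ (q+.026*d+s*.026*e).round(4) for s in(1,-1)])
plan([.612,.092,.10],75)
"
```

```text
corner [0.55649396 0.09954293 0.008     ]
38.3 [array([0.5608, 0.1361]), array([0.593 , 0.0953])]
40 [array([0.5597, 0.1362]), array([0.5931, 0.0963])]
t 23.0 pos [0.5707 0.0984 0.0929] yaw 74.8 q6 -1.33 F [-0.1 -0.2 -0.4] open 60.5
  shift [ -7.2 -41.5   4.7] turn [-0.04 -0.01 -0.04] | in goal axes [ -7.1 -41.6   4.6]
```

Emit:
arm_command --increments '[[[0, -21, 2.4, 0, 0, 0], [0, -21, 2.4, 0, 0, 0], [0, 0, 0, 0, 0, 0], [0, 0, 0, 0, 0, 0]]]'

```text
time_s: 23.4
eef_pos: [0.6146, 0.0918, 0.0952]
tcp_rot: [0.562, -0.43, 0.562, 0.429]
contact_force: [-0.2, 0.2, 0.1]
opening: 0.0607
```

```bash
python3 -c "
from h import *
plan([.591,.0955,.09],75)
s=ctrl.sense();W=cfw('wrist',s)
ims=[ctrl.read_camera('wrist')[:,:,::-1] for _ in range(3)]; im=np.mean(ims,0).astype(np.uint8); cv2.imwrite('pics/w15.png',im)
q=proj(W,[.591,.0955,.02]); print(q,proj(W,[.591,.0955,.051]),circ(W,[.591,.0955,.02],.011))
u,v=q.round().astype(int); g=cv2.cvtColor(im,cv2.COLOR_BGR2GRAY)
print(u-18,v-20)
for r in range(v-20,v+26,2): print(' '.join('%3d'%x for x in g[r,u-22:u+23:2]))
"
```

```text
t 23.4 pos [0.6146 0.0918 0.0952] yaw 74.81 q6 -1.34 F [-0.2  0.2  0.1] open 60.7
  shift [ 5.2 23.7 -2.6] turn [-0.04 -0.01  0.  ] | in goal axes [ 5.2 23.7 -2.6]
[315.85259669 178.59916922] [315.50075977 186.91989471] (np.float64(303.7902861772385), np.float64(327.9138277404687), np.float64(166.67474274743523), np.float64(190.26131276954737))
298 159
112 118 132 135 134 135 136 135 133 132 132 133 134 134 133 133 132 134 135 133 126 114 110
114 129 134 134 134 134 135 135 135 133 131 131 133 134 134 133 132 132 133 134 135 130 118
125 133 134 133 133 134 134 135 135 135 134 132 132 133 133 134 132 132 131 131 133 134 131
131 132 133 134 134 133 133 133 132 130 127 125 125 128 131 132 132 132 132 132 132 132 132
132 133 133 133 133 132 133 129 111  92  80  79  84 100 119 129 131 131 131 131 131 131 132
131 132 132 132 133 133 126  97  70  64  65  65  65  65  79 114 129 130 130 132 131 131 131
129 131 131 132 131 130 102  68  67  68  69  69  68  67  66  81 120 129 130 130 131 131 130
129 129 129 131 132 120  79  68  69  69  70  71  70  68  69  68  98 130 130 130 131 130 129
129 130 1
[... 670 characters left out ...]
 100 124 123 102  91  90 112 127 129 128 128 129 129 129
230 228 217 181 143 133 139 122 105  95 107 107  94 103 116 124 128 127 129 127 128 129 130
215 228 231 227 214 205 197 131 122 112 102 101 106 117 121 123 124 125 128 128 128 127 128
192 206 225 231 230 225 213 135 101  97  87  83  79  80  86  95  96 103 115 123 127 127 126
191 190 196 212 199 151 122  81  59  56  55  54  52  53  52  54  55  59  68  86 101 111 115
191 179 146 117  89  60  54  52  51  53  53  53  52  52  52  52  53  52  51  52  55  63  69
163 117  66  54  53  51  52  52  51  51  51  50  50  50  51  49  49  50  51  50  49  50  50
 80  55  50  51  52  51  49  48  47  46  43  44  43  45  42  43  43  46  48  48  49  49  49
```

```bash
python3 -c "
from h import *
s=ctrl.sense();W=cfw('wrist',s);M=rot(s); g=cv2.cvtColor(cv2.imread('pics/w15.png'),cv2.COLOR_BGR2GRAY)
p0=s['eef_pos']+M@[-.0194,0,0]; u,v=proj(W,p0).round().astype(int); print(u,v)
m=(g>75).astype(np.uint8); m[:v-34]=0; 
n,l,st,c=cv2.connectedComponentsWithStats(m[:, :]);
print([ (i,st[i].tolist()) for i in range(1,n) if st[i][4]>60 and abs(c[i][0]-u)<20])
print(g[v-32:v+34:2,u]); print(g[v,u-36:u+38:2])
for y in(-1,0,1,2):
  c=s['eef_pos']+M@[-.0194,y/1000,0]; print(y,np.round(circ(W,c,.016),1))
"
```

```text
319 249
[(3, [293, 227, 52, 49, 1710]), (4, [255, 258, 128, 50, 3260]), (8, [224, 323, 190, 53, 8182])]
[ 46  45  44  44  48  99 125 125 122 121 123 144 188 194 177  88  41  40
  41  41  39  41  80 168 210 212 211 206 167  79  52  56  57]
[ 47  45  45  46  50  96 122 146 195 209 198 129  59  42  40  40  42  40
  41  42  40  39  40  46 128 189 167 143 129 136 128  68  43  44  45  50
  48]
-1 [292.9 344.8 226.8 273.9]
0 [292.9 344.8 225.3 272.5]
1 [292.9 344.8 223.7 271.1]
2 [292.8 344.9 222.1 269.7]
```

```bash
python3 -c "
from h import *
plan([.5893,.0954,.068],75)"
```

```text
t 23.55 pos [0.6141 0.0919 0.0951] yaw 74.82 q6 -1.34 F [ 0.1  0.4 -1.1] open 60.5
  shift [27.1 24.8 -3.1] turn [-0.04 -0.01 -0.  ] | in goal axes [27.1 24.8 -3.1]
```

Emit:
arm_command --increments '[[[0, 12, -1.5, -0.04, 0, 0], [0, 13, -1.5, 0, 0, 0], [10, 0, 0, 0, 0, 0], [10, 0, 0, 0, 0, 0], [0, 0, 0, 0, 0, 0]]]'

```text
time_s: 24.05
eef_pos: [0.5865, 0.0962, 0.0735]
tcp_rot: [0.56, -0.431, 0.561, 0.431]
contact_force: [-0.9, -0.3, -0.7]
opening: 0.0609
```

```bash
python3 -c "
from h import *
plan([.5893,.0954,.0225],75)"
```

```text
t 24.05 pos [0.5865 0.0962 0.0735] yaw 75.07 q6 -1.34 F [-0.9 -0.3 -0.7] open 60.9
  shift [51.  -2.9  0. ] turn [ 0.01 -0.01 -0.01] | in goal axes [51.  -2.9 -0. ]
```

Emit:
arm_command --increments '[[[3, -2.9, 0, 0, 0, 0], [6, 0, 0, 0, 0, 0], [5, 0, 0, 0, 0, 0], [0, 0, 0, 0, 0, 0], [0, 0, 0, 0, 0, 0]]]'

```text
time_s: 24.55
eef_pos: [0.5903, 0.095, 0.0574]
tcp_rot: [0.56, -0.431, 0.561, 0.431]
contact_force: [-0.5, -0.3, -0.8]
opening: 0.0607
```

```bash
python3 -c "
from h import *
plan([.5893,.0954,.0225],75)
s=ctrl.sense();W=cfw('wrist',s);g=cv2.cvtColor(ctrl.read_camera('wrist'),cv2.COLOR_RGB2GRAY);cv2.imwrite('pics/w16.png',g)
print(proj(W,[.5905,.0951,.051]), circ(W,[.5905,.0951,.051],.003)); c=s['eef_pos']+rot(s)@[-.0194,-.0012,0]; u,v=proj(W,c).round().astype(int); print(u,v)
for r in range(v-16,v+17,2): print(' '.join('%3d'%x for x in g[r,u-16:u+17:2]))
"
```

```text
t 24.55 pos [0.5903 0.095  0.0574] yaw 75.04 q6 -1.34 F [-0.5 -0.3 -0.8] open 60.7
  shift [34.9  1.1  0.1] turn [ 0.01 -0.01 -0.01] | in goal axes [34.9  1.1  0.1]
[318.98048895 232.94913116] (np.float64(314.7176835749206), np.float64(323.24412595304597), np.float64(228.98639593915235), np.float64(236.88267289060755))
319 251
122 123 123 121 122 122 122 122 121 121 122 122 121 123 121 122 121
125 123 123 124 123 123 123 123 124 124 122 123 123 122 123 123 125
124 125 124 126 124 132 140 155 155 148 138 127 125 124 126 126 125
123 123 124 124 143 188 207 215 216 214 201 165 128 124 124 125 126
122 122 119  98 141 204 218 219 220 219 217 183 112 115 122 123 123
122 122 103  57  63 122 172 193 202 181 161  98  50  80 117 122 122
141 122  77  41  39  49  66  90  98  77  58  42  39  54 108 126 132
191 118  56  41  41  41  39  40  40  39  40  39  39  46 119 174 183
181 116  54  43  38  38  40  40  40  40  42  38  36  46 131 199 194
132 115  63  42  40  40  40  40  42  40  41  40  36  44 105 144 140
125 124  86  43  39  42  38  37  39  42  40  40  38  63 113 125 124
125 126 110  64  41  41  43  41  40  39  41  40  49  91 124 126 126
124 126 123 106  72  46  42  41  42  40  43  57  88 117 126 126 125
129 130 143 154 134  94  77  78  93  79  80 107 126 141 133 125 126
175 183 202 210 185 158 177 181 192 173 146 172 181 198 179 148 156
212 214 215 215 213 209 214 215 214 212 206 210 213 212 208 203 204
205 213 214 213 214 213 214 213 213 213 211 211 210 210 209 206 189
```

Emit:
arm_command --increments '[[[3, 1, 0, 0, 0, 0], [3, 0, 0, 0, 0, 0], [3, 0, 0, 0, 0, 0], [3, 0, 0, 0, 0, 0], [0, 0, 0, 0, 0, 0]]]'

```text
time_s: 25.1
eef_pos: [0.59, 0.0953, 0.0452]
tcp_rot: [0.561, -0.431, 0.561, 0.43]
contact_force: [0.7, -1.2, -1.5]
opening: 0.0606
```

```bash
python3 -c "
from h import *
plan([.5893,.0954,.0225],75)"
```

```text
t 25.1 pos [0.59   0.0953 0.0452] yaw 75.05 q6 -1.34 F [ 0.7 -1.2 -1.5] open 60.6
  shift [22.7  0.7 -0.1] turn [ 0.01 -0.    0.01] | in goal axes [22.7  0.7 -0.1]
```

Emit:
arm_command --increments '[[[2, 0.3, 0, 0, 0, 0], [3, 0, 0, 0, 0, 0], [0, 0, 0, 0, 0, 0]]]'

```text
time_s: 25.4
eef_pos: [0.5902, 0.0953, 0.0401]
tcp_rot: [0.561, -0.431, 0.56, 0.43]
contact_force: [0.5, -0.4, -1.5]
opening: 0.0602
```

Emit:
arm_command --increments '[[[4, 0, 0, 0, 0, 0], [4, 0, 0, 0, 0, 0], [4, 0, 0, 0, 0, 0], [3, 0, 0, 0, 0, 0], [0, 0, 0, 0, 0, 0]]]'

```text
time_s: 25.9
eef_pos: [0.5903, 0.0952, 0.0237]
tcp_rot: [0.561, -0.431, 0.56, 0.43]
contact_force: [0.9, -0.2, -1.1]
opening: 0.0604
```

Emit:
arm_command --increments '[[[2, 0, 0, 0, 0, 0], [0, 0, 0, 0, 0, 0]]]'

```text
time_s: 26.1
eef_pos: [0.5906, 0.0953, 0.0226]
tcp_rot: [0.561, -0.431, 0.56, 0.43]
contact_force: [0.5, 0.5, -1.9]
opening: 0.0608
```

Emit:
arm_command --increments '[[[1, 0, 0, 0, 0, 0], [0.5, 0, 0, 0, 0, 0], [0, 0, 0, 0, 0, 0]]]'

```text
time_s: 26.4
eef_pos: [0.5907, 0.0953, 0.0226]
tcp_rot: [0.561, -0.431, 0.561, 0.43]
contact_force: [0.1, 0.2, 0.0]
opening: 0.0607
```

Emit:
arm_command --increments '[[[0, 0, 0, 0, 0, 0], [0, 0, 0, 0, 0, 0], [0, 0, 0, 0, 0, 0], [0, 0, 0, 0, 0, 0], [0, 0, 0, 0, 0, 0]]]' --fingers 0.85

```text
time_s: 26.9
eef_pos: [0.5904, 0.0954, 0.0217]
tcp_rot: [0.561, -0.431, 0.561, 0.43]
contact_force: [0.4, 0.7, -0.0]
opening: 0.0799
```

Emit:
arm_command --increments '[[[-15, 0, 0, 0, 0, 0], [-30, 0, 0, 0, 0, 0], [-40, 0, 0, 0, 0, 0], [-40, 0, 0, 0, 0, 0], [-30, 0, 0, 0, 0, 0]]]'

```text
time_s: 27.4
eef_pos: [0.5868, 0.0955, 0.18]
tcp_rot: [0.558, -0.429, 0.563, 0.433]
contact_force: [0.8, -0.4, 0.0]
opening: 0.08
```

```bash
python3 -c "
from h import *
plan([.46,-.06,.17],75)
s=ctrl.sense();W=cfw('wrist',s); im=ctrl.read_camera('wrist')[:,:,::-1]; cv2.imwrite('pics/w17.png',im); g=cv2.cvtColor(im,cv2.COLOR_BGR2GRAY)
u,v=proj(W,[.5902,.0953,.042]).round().astype(int); print(u,v,circ(W,[.5902,.0953,.042],.03),circ(W,[.5902,.0953,.042],.0075))
for r in range(v-28,v+30,3): print(' '.join('%3d'%x for x in g[r,u-30:u+31:3]))
"
```

```text
t 27.4 pos [0.5868 0.0955 0.18  ] yaw 75.05 q6 -1.34 F [ 0.8 -0.4  0. ] open 80.0
  shift [  11.2   82.3 -183. ] turn [ 0.01 -0.03 -0.1 ] | in goal axes [  10.    82.2 -183.1]
320 191 (np.float64(293.4531940371826), np.float64(345.63258188925363), np.float64(164.93374330117067), np.float64(215.4690966358985)) (np.float64(313.0181407506046), np.float64(326.05772128111596), np.float64(184.456739131064), np.float64(197.08379705892017))
180 178 172 170 173 163 122  99 106 101  90  85 100 104 105 106 107 107 134 166 169
175 174 174 173 169 125  80  60  52  52  50  51  52  65  92 106 106 106 106 146 164
175 172 171 171 123  63  51  51  49  51  50  56  63  58  53  73 101 104 106 130 172
172 170 169 157  66  53  53  53  51  52  53  61  67  67  65  58  74 105 109 114 165
168 169 168  95  68  66  69  68  66  66  63  69  68  68  66  66  60  86 103 108 163
170 167 142  68  75  72  73  69  85 113 125 102  75  66  66  67  67  61  98 112 171
167 165 104  72  74  72  72 138 202 214 213 208 179 100  68  67  67  66 101 108 145
171 161  77  73  73  70 139 215 217 214 208 211 210 191  91  66  67  67  78
[... 316 characters left out ...]
 173  66  66  66  90 197 199
173 171  82  71  73  71 176 217 216 191 176 198 211 203 116  66  65  66 112 200 201
176 175 124  71  71  69  87 182 213 214 212 209 200 141  66  65  65  64  70 135 193
176 177 165  86  71  71  68  77 127 163 170 148 102  65  67  66  67  85  66  66 103
177 175 172 141  78  69  70  69  67  68  66  67  68  64  66  66 105 181 143  74  65
166 165 164 163 141  88  71  71  71  68  69  68  67  66  72 119 189 198 193 164  93
167 166 165 165 166 156 124  84  73  70  68  71  78 106 162 195 200 200 196 193 181
167 168 166 166 164 162 161 155 146 143 147 153 165 175 195 200 199 198 196 194 192
166 164 162 162 165 168 174 178 179 181 180 179 179 177 175 186 195 197 193 195 194
```

Emit:
arm_command --increments '[[[0, 16, -37, 0, 0, -0.1], [0, 16, -37, 0, 0, 0], [0, 16, -37, 0, 0, 0], [0, 16, -37, 0, 0, 0], [0, 16, -35, 0, 0, 0]]]'

```text
time_s: 27.95
eef_pos: [0.467, -0.0631, 0.1939]
tcp_rot: [0.565, -0.44, 0.553, 0.426]
contact_force: [-0.3, -0.4, 0.0]
opening: 0.0798
```

Emit:
arm_command --increments '[[[0, 0, 0, 0, 0, 0], [0, 0, 0, 0, 0, 0], [0, 0, 0, 0, 0, 0]]]'

```text
time_s: 28.25
eef_pos: [0.4658, -0.0656, 0.1963]
tcp_rot: [0.566, -0.44, 0.554, 0.423]
contact_force: [-0.2, 0.4, -0.0]
opening: 0.08
```

```bash
python3 -c "
from h import *
plan([.4845,-.0612,.07],75)
s=ctrl.sense();W=cfw('wrist',s); im=ctrl.read_camera('wrist')[:,:,::-1]; cv2.imwrite('pics/w18.png',im); g=cv2.cvtColor(im,cv2.COLOR_BGR2GRAY)
c=[.4845,-.0612,.032]
u,v=proj(W,c).round().astype(int); print(u,v,'hub',np.round(circ(W,c,.018),1),'bore',np.round(circ(W,c,.0115),1),'rim',np.round(circ(W,[c[0],c[1],.02],.046),1))
print('cols from',u-45,'rows from',v-48)
for r in range(v-48,v+40,3): print(' '.join('%3d'%x for x in g[r,u-45:u+46:3]))
"
```

```text
t 28.25 pos [ 0.4658 -0.0656  0.1963] yaw 75.21 q6 -1.7 F [-0.2  0.4 -0. ] open 80.0
  shift [126.7 -13.3   9. ] turn [0.04 0.   0.33] | in goal axes [126.3 -16.9   9.1]
326 191 hub [311.4 340.3 177.1 204.8] bore [316.7 335.1 182.2 199.9] rim [289.9 361.4 152.8 221.6]
cols from 281 rows from 143
177 177 177 175 175 172 116 111 110 113 109 108 107 108 109 109 110 147 172 170 164 165 162 163 157 157 158 154 161 161 173
176 176 176 176 174 174 126 120 135 140 133 126 138 112 111 109 108 135 147 146 160 164 164 165 166 167 169 169 169 171 175
175 176 175 174 175 174 171 173 175 177 174 168 131  97  94  86  88  88  97 100 110 135 166 173 172 170 168 165 167 176 178
175 175 175 177 178 179 178 178 176 170 116  85  71  66  68  67  75  71  70  68  81 103 114 148 166 169 169 173 179 178 176
177 177 178 179 176 175 174 171 164 102  69  78  90  98  96  95  95  96  96  91  83  73  88 107 137 171 174 176 174 171 173
177 176 174 172 172 172 171 155  89  80  96  96  92  91  93  93  92  93  90  86  95  94  80  81 105 144 172 173 174 174 171
172 172 173 172 171 174 170  89  87 101  87  93 100 102 102
[... 2216 characters left out ...]
  97  89  81  75  71  75  74  80  89  94 121 159 170 175 175 175 175 172 171 171
177 175 173 173 171 172 172 170 167 164 161 152 133 115 105 100 101 103 114 137 156 172 175 174 173 172 170 170 170 170 172
173 173 173 172 168 166 163 162 170 174 176 176 177 173 170 166 165 164 170 172 173 174 171 170 171 173 174 175 175 175 173
171 169 165 163 166 171 175 179 178 177 175 175 174 172 170 166 168 171 170 173 174 174 176 177 176 175 175 172 170 168 165
166 170 173 175 178 177 178 176 174 174 171 171 166 169 169 172 173 175 177 178 179 177 176 174 172 171 168 166 163 161 166
177 178 177 177 176 175 173 173 170 169 167 168 172 176 177 180 179 179 177 176 174 173 171 169 167 166 164 162 160 161 170
```

Emit:
arm_command --increments '[[[0, -3, 5, 0, 0, 0.33], [20, 0, 0, 0, 0, 0], [30, 0, 0, 0, 0, 0], [0, 0, 0, 0, 0, 0], [0, 0, 0, 0, 0, 0]]]'

```text
time_s: 28.8
eef_pos: [0.4742, -0.0576, 0.1473]
tcp_rot: [0.559, -0.434, 0.558, 0.433]
contact_force: [-0.3, -0.1, 1.1]
opening: 0.0797
```

```bash
cat > fit.py <<'E'
from h import *
from scipy.optimize import least_squares
plan([.483,-.06,.07],75)
s=ctrl.sense();W=cfw('wrist',s); im=ctrl.read_camera('wrist')[:,:,::-1]; cv2.imwrite('pics/fit.png',im)
hsv=cv2.cvtColor(im,cv2.COLOR_BGR2HSV); g=cv2.GaussianBlur(im,(3,3),0).astype(float)
def edge(c,r,z,lo,hi,sat,angs):
    pts=[]
    for a in np.radians(angs):
        rr=np.arange(lo,hi,.0005); P=np.array([proj(W,[c[0]+q*np.cos(a),c[1]+q*np.sin(a),z]) for q in rr]).astype(np.float32)
        ch=(g[:,:,2]-g[:,:,0] if sat else g.mean(2)).astype(np.float32)
        val=cv2.remap(ch,P[:,0].reshape(1,-1),P[:,1].reshape(1,-1),cv2.INTER_LINEAR)[0]
        d=np.gradient(val); i=np.argmax(d) ; pts.append(([c[0]+rr[i]*np.cos(a),c[1]+rr[i]*np.sin(a)],d[i]))
    p=np.array([q for q,_ in pts])
    f=lambda x:np.hypot(p[:,0]-x[0],p[:,1]-x[1])-x[2]
    o=least_squares(f,[c[0],c[1],r],loss='soft_l1',f_scale=.0007); return o.x.round(4),np.abs(f(o.x)).mean().round(5)
c=[.483,-.06]
for _ in range(3):
    x,e=edge(c,.046,.02,.035,.056,True,range(0,360,6)); c=x[:2]
print('rim r46',x,e)
x,e=edge(c,.0115,.032,.007,.0155,False,range(0,360,6)); print('bore r11.5',x,e)
E
python3 fit.py
```

```text
t 28.8 pos [ 0.4742 -0.0576  0.1473] yaw 75.7 q6 -1.68 F [-0.3 -0.1  1.1] open 79.7
  shift [77.3 -9.  -0.1] turn [0.14 0.   0.02] | in goal axes [77.3 -9.1 -0. ]
rim r46 [ 0.4816 -0.058   0.0457] 0.00046
bore r11.5 [ 0.4845 -0.059   0.0102] 0.0009
```

```bash
cat >> fit.py <<'E'
def edge2(c,r,z,lo,hi,angs):
    x,e=None,None
    pts=[]
    for a in np.radians(angs):
        rr=np.arange(lo,hi,.0005); P=np.array([proj(W,[c[0]+q*np.cos(a),c[1]+q*np.sin(a),z]) for q in rr]).astype(np.float32)
        val=cv2.remap((g[:,:,2]-g[:,:,0]).astype(np.float32),P[:,0].reshape(1,-1),P[:,1].reshape(1,-1),cv2.INTER_LINEAR)[0]
        i=np.argmax(np.gradient(val)); pts.append([c[0]+rr[i]*np.cos(a),c[1]+rr[i]*np.sin(a)])
    p=np.array(pts); f=lambda x:np.hypot(p[:,0]-x[0],p[:,1]-x[1])-r
    o=least_squares(f,c,loss='soft_l1',f_scale=.0007); return o.x.round(4),np.abs(f(o.x)).mean().round(5),(np.hypot(*(p-o.x).T)*1000).round(1)
print('far',edge2([.483,-.059],.046,.02,.035,.056,range(-80,81,8)))
print('near z0',edge2([.483,-.059],.046,.0,.035,.056,range(110,251,8)))
E
python3 fit.py
```

```text
t 28.85 pos [ 0.4739 -0.0576  0.1471] yaw 75.7 q6 -1.68 F [-0.8 -0.1  0.1] open 79.8
  shift [77.1 -9.3 -0.1] turn [0.14 0.   0.02] | in goal axes [77.1 -9.4  0. ]
rim r46 [ 0.4816 -0.058   0.0458] 0.00041
bore r11.5 [ 0.4845 -0.0589  0.0103] 0.00084
far (array([ 0.4816, -0.0584]), np.float64(0.00028), array([45.4, 45.6, 45.7, 45.8, 45.9, 46. , 46.5, 46. , 46.5, 46. , 45.9,
       46.3, 46.2, 46. , 45.9, 46.2, 45.5, 46.3, 45.1, 45.8, 45.6]))
near z0 (array([ 0.4837, -0.0587]), np.float64(0.00024), array([46. , 46.1, 46.2, 46.3, 45.8, 45.9, 46. , 46.1, 46.1, 46.2, 45.7,
       45.7, 46.2, 45.2, 46.2, 45.7, 46.1, 47. ]))
```

Emit:
arm_command --increments '[[[10, -9, 0, 0.14, 0, 0], [30, 0, 0, 0, 0, 0], [30, 0, 0, 0, 0, 0], [10, 0, 0, 0, 0, 0], [0, 0, 0, 0, 0, 0]]]' --fingers 0.6

```text
time_s: 29.4
eef_pos: [0.4901, -0.0618, 0.0737]
tcp_rot: [0.564, -0.436, 0.557, 0.425]
contact_force: [1.3, 0.1, -0.4]
opening: 0.0563
```

```bash
python3 -c "
from h import *
plan([.4825,-.0587,.0235],75)"
```

```text
t 29.4 pos [ 0.4901 -0.0618  0.0737] yaw 75.03 q6 -1.67 F [ 1.3  0.1 -0.4] open 56.3
  shift [50.   9.   1.1] turn [ 0.01 -0.01  0.2 ] | in goal axes [50.2  8.1  1.1]
```

Emit:
arm_command --increments '[[[5, 9, 1, 0, 0, 0.2], [10, 0, 0, 0, 0, 0], [12, 0, 0, 0, 0, 0], [8, 0, 0, 0, 0, 0], [0, 0, 0, 0, 0, 0]]]'

```text
time_s: 29.9
eef_pos: [0.4841, -0.0594, 0.0403]
tcp_rot: [0.562, -0.433, 0.56, 0.428]
contact_force: [-0.4, 0.6, 0.3]
opening: 0.0562
```

```bash
python3 -c "
from h import *
plan([.4825,-.0587,.0235],75)"
```

```text
t 29.9 pos [ 0.4841 -0.0594  0.0403] yaw 75.04 q6 -1.66 F [-0.4  0.6  0.3] open 56.2
  shift [16.8  1.9  0.2] turn [ 0.01 -0.02  0.07] | in goal axes [16.8  1.8  0.2]
```

Emit:
arm_command --increments '[[[4, 1.8, 0.2, 0, 0, 0.07], [7, 0, 0, 0, 0, 0], [5, 0, 0, 0, 0, 0], [0, 0, 0, 0, 0, 0]]]'

```text
time_s: 30.3
eef_pos: [0.4826, -0.0588, 0.023]
tcp_rot: [0.56, -0.431, 0.561, 0.43]
contact_force: [0.0, -0.4, -0.2]
opening: 0.0563
```

```bash
python3 -c "
from h import *
plan([.4825,-.0587,.0235],75)"
```

```text
t 30.3 pos [ 0.4826 -0.0588  0.023 ] yaw 75.04 q6 -1.66 F [ 0.  -0.4 -0.2] open 56.3
  shift [-0.5  0.1  0.1] turn [ 0.01 -0.02  0.  ] | in goal axes [-0.5  0.1  0.1]
```

Emit:
arm_command --increments '[[[0, 0, 0, 0, 0, 0], [0, 0, 0, 0, 0, 0], [0, 0, 0, 0, 0, 0], [0, 0, 0, 0, 0, 0], [0, 0, 0, 0, 0, 0]]]' --fingers 0.2 --grip_force 50

```text
time_s: 30.8
eef_pos: [0.4829, -0.0588, 0.0232]
tcp_rot: [0.561, -0.431, 0.561, 0.43]
contact_force: [0.8, -0.4, -1.9]
opening: 0.0342
```

Emit:
arm_command --increments '[[[-4, 0, 0, 0, 0, 0], [-8, 0, 0, 0, 0, 0], [-10, 0, 0, 0, 0, 0], [-10, 0, 0, 0, 0, 0], [0, 0, 0, 0, 0, 0]]]'

```text
time_s: 31.3
eef_pos: [0.4812, -0.0581, 0.0567]
tcp_rot: [0.56, -0.43, 0.562, 0.431]
contact_force: [0.4, -0.0, -4.1]
opening: 0.0344
```

```bash
sed -i 's/^x,e=edge(c,.0115.*$//; s/^for _ in.*$//; s/^    x,e=edge(c,.046.*$//; s/^print(.rim.*$//; s/^print(.far.*$//; s/^print(.near.*$//' fit.py; cat > fit2.py <<'E'
from fit import *
M=rot(s); zt=s['eef_pos'][2]
for nm,r,dz in(('rim top',.046,-.003),):
    c=s['eef_pos'][:2]
    for rg in((-80,81,8),(-110,111,10)):
        x,e,rs=edge2(list(c),r,zt+dz,.036,.056,range(*rg)); print(nm,x,e,'tool y,z',(M.T@np.r_[x-s['eef_pos'][:2],0]*1000).round(2)[1:],rs)
    x,e,rs=edge2(list(c),r,zt-.023,.036,.056,range(115,246,8)); print('near bottom',x,e,(M.T@np.r_[x-s['eef_pos'][:2],0]*1000).round(2)[1:],rs)
E
python3 fit2.py
```

```text
t 31.3 pos [ 0.4812 -0.0581  0.0567] yaw 75.04 q6 -1.66 F [ 0.4 -0.  -4.1] open 34.4
  shift [-13.3  -2.2  -1.4] turn [ 0.01 -0.02 -0.03] | in goal axes [-13.3  -2.3  -1.3]
rim top [ 0.4792 -0.0582] 0.00221 tool y,z [ 1.88 -0.58] [45.8 54.1 40.3 41.1 45.3 46.  46.2 46.3 46.4 46.5 46.  46.5 46.  37.9
 42.8 56.1 47.9 45.7 46.  45.3 45.5]
rim top [ 0.4792 -0.0583] 0.00203 tool y,z [ 1.85 -0.68] [44.7 45.  44.9 45.7 55.5 44.9 39.2 45.9 46.1 46.3 46.4 45.9 46.4 37.9
 44.3 56.1 46.4 45.6 45.8 45.5 45.2 44.9 45. ]
near bottom [ 0.4817 -0.0589] 0.00034 [-0.72 -0.61] [46.5 46.5 46.  46.  45.9 45.9 46.3 45.7 46.1 46.  45.9 45.7 45.6 45.9
 45.8 47.2 47.6]
```

```bash
python3 - <<'E'
from h import *
from scipy.optimize import least_squares
s={'eef_pos':np.array([.5363,-.3288,.1837]),'tcp_rot':np.array([.561,-.432,.561,.43])}; s['tcp_rot']/=np.linalg.norm(s['tcp_rot'])
W=cfw('wrist',s); g=cv2.imread('pics/w7.png').astype(np.float32).mean(2)
print('tip',ray(W,319,199,.1), proj(W,[.5343,-.3285,.1]))
u,v=np.round(proj(W,[.5343,-.3285,.1])).astype(int); print(u,v)
for r in range(v-8,v+10): print(r,' '.join('%3d'%x for x in g[r,u-12:u+13]))
u,v=np.round(proj(W,[.5343,-.3285,.06])).astype(int); print('ring',u,v,np.round(circ(W,[.5343,-.3285,.06],.017),1),np.round(circ(W,[.5343,-.3285,.09],.01),1),np.round(circ(W,[.5343,-.3285,.1],.006),1))
for r in range(v-24,v+26,2): print(r,' '.join('%3d'%x for x in g[r,u-26:u+27:2]))
E
```

```text
tip [ 0.53480366 -0.32825418  0.1       ] [318.61809112 198.57805334]
319 199
191 198 169 124  91  82  85  85  89  89  93  94  96  97  96  94  93  91  88  85  80  84 112 156 186 195
192 202 179 136  97  87  89  91  94  97  97 100 101 101 100  99  95  94  92  87  84  86 119 166 191 198
193 203 188 149 109  92  93  96  99 101 104 107 113 112 109 105  99  95  91  90  85  89 123 168 193 196
194 204 193 159 117  95  95  99 105 108 117 127 133 135 131 121 108 100  96  93  89  91 120 166 192 193
195 202 196 168 124  99 100 105 110 119 134 153 165 170 165 151 131 112  99  95  90  92 115 161 186 182
196 195 198 175 129 104 103 109 115 134 159 181 192 193 190 180 158 130 108  97  93  90 112 154 179 166
197 180 194 177 137 107 106 111 124 150 180 196 202 204 201 195 177 147 116 100  94  92 114 151 163 143
198 158 181 175 140 110 105 116 130 161 190 202 205 204 204 200 187 159 125 102  95  94 117 143 141 115
199 132 157 162 140 113 109 115 132 164 191 204 205 204 203 200 190 162 126 103  92  95 112 125 116  95
200 114 129 140 132 116 108 112 127 156 186 200 203 201 200 200 184 157 122 100  91  9
[... 3040 characters left out ...]
 108 112 111 111 108 107 107
202 155 113 112 110 112 114 113 112 112 112 106 125 163 178 164 121  96  96 104 110 113 112 111 110 109 110 109
204 157 114 110 111 111 111 113 113 113 113 108 107 112 120 111 103 106 111 113 112 112 109 109 112 131 142 141
206 140 112 111 109 111 111 111 113 112 112 112 111 110 110 110 110 112 110 111 111 108 108 114 148 175 172 170
208 116 111 109 111 111 111 111 110 110 112 117 123 117 113 113 112 112 111 109 108 108 109 136 176 152 109 112
210 113 110 109 111 111 111 111 111 109 109 120 134 116 109 110 110 109 108 110 108 108 113 160 168  92  61  62
212 134 130 127 121 117 115 112 110 111 109 109 115 109 108 109 110 109 110 109 108 109 113 165 166  85  61  60
```

```bash
python3 - <<'E'
from h import *
s=ctrl.sense(); W=cfw('wrist',s); M=rot(s); g=cv2.imread('pics/fit.png').astype(np.float32).mean(2)
for y in(0,1):
  c=s['eef_pos']+M@[-.009,y/1000,0]; print(y,'hub',np.round(circ(W,c,.018),1),'bore',np.round(circ(W,c,.0115),1))
c=s['eef_pos']+M@[-.009,0,0]; u,v=np.round(proj(W,c)).astype(int); print(u-30,v-32)
for r in range(v-32,v+36,2): print(r,' '.join('%3d'%x for x in g[r,u-30:u+31:2]))
plan([.5351,-.3281,.16],75)
E
```

```text
0 hub [291.2 346.5 216.2 266.9] bore [301.2 336.5 225.7 258.1]
1 hub [291.2 346.5 214.7 265.6] bore [301.2 336.5 224.3 256.8]
289 210
210  41  42  45  56  62  62  60  58  58  54  52  52  49  47  47  45  48  48  50  53  55  54  57  59  56  61  62  61  60  63  61
212  43  49  55  61  62  58  56  55  53  52  47  45  42  42  42  40  43  41  44  46  46  51  56  56  58  59  60  61  61  61  60
214  59  60  61  64  60  57  55  52  44  42  42  43  41  41  44  41  44  44  43  44  44  44  48  52  56  58  60  62  59  58  62
216  61  62  61  61  57  52  50  45  44  42  44  46  49  49  49  51  51  48  47  45  44  43  45  46  51  55  59  60  61  63  61
218  62  62  60  58  54  47  44  43  44  49  51  53  56  56  58  57  57  58  55  54  48  47  44  44  45  51  57  60  60  59  60
220  62  63  59  53  49  45  44  48  53  57  58  59  59  60  60  61  60  59  58  57  56  56  51  45  43  43  54  58  62  60  62
222  62  61  56  53  44  47  49  54  58  60  62  61  60  60  60  62  60  61  60  60  61  59  59  53  49  44  48  55  57  62  62
224  75  64  54  50  47  50  58  58  62  63  60  60  61  60  62  62  6
[... 2865 characters left out ...]
  79  41
270  65  98 101 101 101  99 102 101 101 100  99 101  98  99  94  63  51  53  52  51  51  52  80  95  95  97  98  97  98  85  46
272  63  93 101 100 100 100  99  97  98  98  98  97  97  96  95  76  53  52  52  52  52  60  88  97  98  95  95  96  92  79  46
274  54  71  84  94  97  98  96  99  98  99  98  98  97  97  98  92  72  59  54  56  62  82  94  93  93  94  91  86  78  65  44
276  54  58  63  69  78  88  96  97  97  98  97  97  97  96  96  96  92  85  82  83  88  94  96  93  90  83  74  66  61  59  47
t 31.35 pos [ 0.4807 -0.058   0.056 ] yaw 75.04 q6 -1.66 F [ 0.1  0.1 -3. ] open 34.3
  shift [-104.  -121.9 -247.1] turn [ 0.01 -0.02 -0.04] | in goal axes [-104.  -122.4 -246.8]
```

Emit:
arm_command --increments '[[[-15, 0, 0, 0, 0, 0], [-25, 0, 0, 0, 0, 0], [-30, 0, 0, 0, 0, 0], [-30, -5, -10, 0, 0, 0], [0, -13, -25, 0, 0, 0]]]'

```text
time_s: 31.85
eef_pos: [0.4866, -0.0941, 0.1569]
tcp_rot: [0.558, -0.429, 0.562, 0.435]
contact_force: [1.8, -0.8, -3.8]
opening: 0.034
```

Emit:
arm_command --increments '[[[0, -13, -27, 0, 0, 0], [0, -13, -27, 0, 0, 0], [0, -13, -27, 0, 0, 0], [0, -13, -27, 0, 0, 0], [0, -13, -27, 0, 0, 0]]]'

```text
time_s: 32.35
eef_pos: [0.5153, -0.2454, 0.1561]
tcp_rot: [0.557, -0.429, 0.562, 0.435]
contact_force: [0.4, 0.5, -4.1]
opening: 0.0341
```

Emit:
arm_command --increments '[[[0, -13, -27, 0, 0, 0], [0, -13, -25, 0, 0, 0], [0, 0, 0, 0, 0, 0]]]'

```text
time_s: 32.65
eef_pos: [0.5268, -0.3076, 0.1541]
tcp_rot: [0.558, -0.428, 0.563, 0.435]
contact_force: [-0.2, 0.3, -4.1]
opening: 0.0345
```

```bash
python3 -c "
from h import *
plan([.5346,-.3282,.14],75)"
```

```text
t 32.65 pos [ 0.5268 -0.3076  0.1541] yaw 75.18 q6 -2.02 F [-0.2  0.3 -4.1] open 34.5
  shift [ 13.9 -13.  -17.9] turn [ 0.04  0.   -0.14] | in goal axes [ 14.1 -12.9 -17.9]
```

Emit:
arm_command --increments '[[[0, -13, -18, 0.04, 0, -0.14], [5, 0, 0, 0, 0, 0], [5, 0, 0, 0, 0, 0], [0, 0, 0, 0, 0, 0]]]'

```text
time_s: 33.05
eef_pos: [0.5333, -0.3264, 0.1404]
tcp_rot: [0.561, -0.428, 0.561, 0.433]
contact_force: [-0.9, 0.5, -4.5]
opening: 0.0347
```

```bash
python3 -c "
from h import *
plan([.5346,-.3282,.132],75)"
```

```text
t 33.05 pos [ 0.5333 -0.3264  0.1404] yaw 74.94 q6 -2.04 F [-0.9  0.5 -4.5] open 34.7
  shift [ 8.4 -1.8 -1.4] turn [-0.01  0.05 -0.06] | in goal axes [ 8.4 -1.8 -1.4]
```

Emit:
arm_command --increments '[[[0, -1.8, -1.4, 0, 0.05, -0.06], [5, 0, 0, 0, 0, 0], [3, 0, 0, 0, 0, 0], [0, 0, 0, 0, 0, 0], [0, 0, 0, 0, 0, 0]]]'

```text
time_s: 33.55
eef_pos: [0.5344, -0.3258, 0.1313]
tcp_rot: [0.561, -0.43, 0.561, 0.431]
contact_force: [-0.2, -0.4, -4.2]
opening: 0.0342
```

```bash
python3 - <<'E'
from h import *
plan([.5346,-.3282,.0835],75)
s=ctrl.sense(); W=cfw('wrist',s); M=rot(s); im=ctrl.read_camera('wrist'); g=im.astype(np.float32).mean(2); cv2.imwrite('pics/w20.png',im[:,:,::-1])
c=s['eef_pos']+M@[-.009,0,0]; print('bore',np.round(circ(W,c,.0115),1)); print('bottom bore',np.round(circ(W,s['eef_pos']+M@[.023,0,0],.0115),1)); print('tip pred',np.round(circ(W,[.5345,-.3284,.1],.0035),1))
u,v=np.round(proj(W,c)).astype(int); print(u-24,v-22)
for r in range(v-22,v+22,2): print(r,' '.join('%3d'%x for x in g[r,u-24:u+25:2]))
E
```

```text
t 33.55 pos [ 0.5344 -0.3258  0.1313] yaw 75.08 q6 -2.04 F [-0.2 -0.4 -4.2] open 34.2
  shift [47.8 -0.8 -2.3] turn [ 0.02  0.01 -0.01] | in goal axes [47.8 -0.8 -2.3]
bore [301.2 336.5 225.7 258.1]
bottom bore [303.6 333.9 209.7 238. ]
tip pred [311.1 320.  216.9 225.2]
295 220
220  52  47  42  43  44  52  53  55  55  57  57  57  58  57  57  56  56  53  51  49  43  42  44  50  53
222  50  45  43  50  50  54  57  59  56  58  56  56  56  58  56  57  56  54  56  54  51  45  40  45  54
224  47  46  48  56  57  56  58  57  58  55  56  56  57  57  57  56  57  57  55  57  53  50  46  43  49
226  44  49  54  57  58  57  58  60  64  63  64  66  68  71  71  63  60  55  57  56  56  55  52  47  46
228  49  55  57  54  57  58  64  86 116 104  90  93  99 103 105  98  86  67  58  57  57  56  57  52  45
230  51  56  58  58  57  62  90 113 134 123 111 110 112 112 112 110 109 100  72  58  55  59  59  56  47
232  56  56  56  57  55  57 102 120 119 115 112 112 111 112 111 112 110 107  78  56  56  57  57  55  52
234  57  59  56  57  50  43  86 139 149 145 141 139 134 125 122 115 106  90  54  47  53  55 
[... 767 characters left out ...]
  42  42  40  42  42  41  38  41  40  40  41  41  42  47  63  68  76  65  57
252  60  56  57  56  55  49  41  40  41  41  41  42  42  40  39  39  41  41  49  76  86  88  92  79  74
254  72  59  57  56  56  54  46  43  43  42  40  40  37  41  42  42  43  54  77  89  91  93  90  82  86
256  89  68  58  55  56  57  55  51  46  41  41  41  40  42  45  52  66  83  89  91  90  89  84  86  91
258  92  85  65  59  57  60  57  57  57  53  47  51  62  68  75  81  88  90  91  92  91  85  82  90  89
260  93  94  86  75  75  77  62  66  74  77  66  67  87  88  91  91  91  92  92  92  87  87  91  89  90
262  93  93  93  92  87  83  79  88  91  92  88  85  93  94  95  93  93  93  92  88  87  92  92  92  93
```

Emit:
arm_command --increments '[[[0, -0.8, -2.3, 0, 0, 0], [3, 0, 0, 0, 0, 0], [3, 0, 0, 0, 0, 0], [3, 0, 0, 0, 0, 0], [0, 0, 0, 0, 0, 0]]]'

```text
time_s: 34.1
eef_pos: [0.5348, -0.3288, 0.1219]
tcp_rot: [0.561, -0.431, 0.561, 0.431]
contact_force: [-0.1, -0.1, -4.9]
opening: 0.0342
```

```bash
python3 -c "
from h import *
plan([.5346,-.3282,.0835],75)"
```

```text
t 34.1 pos [ 0.5348 -0.3288  0.1219] yaw 75.06 q6 -2.04 F [-0.1 -0.1 -4.9] open 34.2
  shift [38.4  0.3  0.5] turn [ 0.01  0.   -0.01] | in goal axes [38.4  0.3  0.5]
```

Emit:
arm_command --increments '[[[2, 0.3, 0.5, 0, 0, 0], [3, 0, 0, 0, 0, 0], [3, 0, 0, 0, 0, 0], [0, 0, 0, 0, 0, 0]]]'

```text
time_s: 34.5
eef_pos: [0.5345, -0.328, 0.113]
tcp_rot: [0.561, -0.43, 0.561, 0.431]
contact_force: [0.1, -0.4, -4.6]
opening: 0.0342
```

Emit:
arm_command --increments '[[[2, 0, 0, 0, 0, 0], [2, 0, 0, 0, 0, 0], [0, 0, 0, 0, 0, 0]]]'

```text
time_s: 34.8
eef_pos: [0.5345, -0.3281, 0.1086]
tcp_rot: [0.561, -0.43, 0.561, 0.431]
contact_force: [0.1, 0.1, -3.5]
opening: 0.0341
```

```bash
python3 -c "
from h import *
plan([.5346,-.3282,.0835],75)"
```

```text
t 34.8 pos [ 0.5345 -0.3281  0.1086] yaw 75.06 q6 -2.04 F [ 0.1  0.1 -3.5] open 34.1
  shift [25.1 -0.1 -0.1] turn [ 0.01  0.   -0.01] | in goal axes [25.1 -0.1 -0.1]
```

Underside at about 85 mm, past the nose onto the full shaft, with no contact. Continue.

Emit:
arm_command --increments '[[[4, 0, 0, 0, 0, 0], [5, 0, 0, 0, 0, 0], [5, 0, 0, 0, 0, 0], [5, 0, 0, 0, 0, 0], [0, 0, 0, 0, 0, 0]]]'

```text
time_s: 35.3
eef_pos: [0.5344, -0.328, 0.0878]
tcp_rot: [0.561, -0.43, 0.561, 0.431]
contact_force: [-1.5, 0.3, -4.6]
opening: 0.0341
```

Emit:
arm_command --increments '[[[3, 0, 0, 0, 0, 0], [2, 0, 0, 0, 0, 0], [0, 0, 0, 0, 0, 0]]]'

```text
time_s: 35.6
eef_pos: [0.5349, -0.3283, 0.0834]
tcp_rot: [0.561, -0.431, 0.561, 0.431]
contact_force: [-0.4, -0.5, -4.1]
opening: 0.0346
```

Emit:
arm_command --increments '[[[1, 0, 0, 0, 0, 0], [0, 0, 0, 0, 0, 0]]]'

```text
time_s: 35.8
eef_pos: [0.5354, -0.3287, 0.0834]
tcp_rot: [0.561, -0.431, 0.561, 0.43]
contact_force: [0.2, -0.1, -4.8]
opening: 0.0343
```

Emit:
arm_command --increments '[[[0.7, 0, 0, 0, 0, 0], [0, 0, 0, 0, 0, 0]]]'

```text
time_s: 36.0
eef_pos: [0.5358, -0.3289, 0.0833]
tcp_rot: [0.561, -0.432, 0.561, 0.43]
contact_force: [-0.1, 0.9, -3.0]
opening: 0.034
```

Emit:
arm_command --increments '[[[2, 0.7, 0.4, 0, 0, 0], [0, 0, 0, 0, 0, 0]]]'

```text
time_s: 36.2
eef_pos: [0.536, -0.329, 0.0833]
tcp_rot: [0.561, -0.432, 0.56, 0.429]
contact_force: [-0.3, 1.0, -3.5]
opening: 0.0343
```

Emit:
arm_command --increments '[[[0, 0, 0, 0, 0, 0], [0, 0, 0, 0, 0, 0], [0, 0, 0, 0, 0, 0], [0, 0, 0, 0, 0, 0]]]' --fingers 0.65

```text
time_s: 36.6
eef_pos: [0.537, -0.3301, 0.0841]
tcp_rot: [0.561, -0.434, 0.56, 0.428]
contact_force: [0.5, -0.6, 1.0]
opening: 0.0602
```

Emit:
arm_command --increments '[[[-5, 0, 0, 0, 0, 0], [-20, 0, 0, 0, 0, 0], [-40, 0, 0, 0, 0, 0], [-40, 0, 0, 0, 0, 0], [-20, 0, 0, 0, 0, 0]]]'

```text
time_s: 37.1
eef_pos: [0.5343, -0.3279, 0.2099]
tcp_rot: [0.561, -0.431, 0.561, 0.431]
contact_force: [-1.0, 0.1, 0.1]
opening: 0.0611
```

```bash
python3 - <<'E'
from h import *
plan([.45,-.06,.25],75)
im=ctrl.read_camera('wrist')[:,:,::-1]; t=ctrl.read_camera('top')[:,:,::-1]; sd=ctrl.read_camera('side')[:,:,::-1]
for n,i in(('wF',im),('tF',t),('sF',sd)): cv2.imwrite(f'pics/{n}.png',i)
C=lambda i,u,v,w,h,f:cv2.resize(i[v-h:v+h,u-w:u+w],(int(2*w*f),int(2*h*f)),interpolation=cv2.INTER_CUBIC)
g=np.zeros((600,800,3),np.uint8)
g[:300,:400]=C(im,318,205,80,60,2.5)
S=cfw('side')
for k,(p,x,y) in enumerate((([.5345,-.328,.06],400,0),([.434,.31,.1],0,300),([.5902,.095,.03],400,300))):
    u,v=proj(S,p).round().astype(int); print(u,v); g[y:y+300,x:x+400]=C(sd,max(u,50),min(v,362),50,37,4)[:300] if False else cv2.resize(sd[v-38:v+37,u-50:u+50],(400,300),interpolation=cv2.INTER_CUBIC)
cv2.imwrite('pics/final.png',g)
E
```

```text
t 37.1 pos [ 0.5343 -0.3279  0.2099] yaw 75.06 q6 -2.04 F [-1.   0.1  0.1] open 61.1
  shift [-40.1 150.6 237.1] turn [ 0.01  0.   -0.  ] | in goal axes [-40.1 150.8 237. ]
316 330
241 127
312 192
```

Emit:
arm_command --increments '[[[-40, 40, 0, 0, 0, 0], [-40, 40, 0, 0, 0, 0], [-30, 40, 0, 0, 0, 0], [0, 40, 10, 0, 0, 0], [0, 0, 0, 0, 0, 0]]]'

```text
time_s: 37.75
eef_pos: [0.3808, -0.2738, 0.2992]
tcp_rot: [0.559, -0.421, 0.562, 0.441]
contact_force: [0.7, -0.2, -0.6]
opening: 0.0616
```

```bash
python3 - <<'E'
from h import *
s=ctrl.sense(); print(s['time_s'],s['eef_pos'])
S=cfw('side'); T=cfw('top'); sd=ctrl.read_camera('side')[:,:,::-1]; t=ctrl.read_camera('top')[:,:,::-1]
cv2.imwrite('pics/sG.png',sd); cv2.imwrite('pics/tG.png',t)
print('gripper in side',proj(S,s['eef_pos']),'top',proj(T,s['eef_pos']))
for nm,c,K,a,b,r in(('side',S,'side0',sd,0,0),('top',T,'top0',t,0,0)):
  old=cv2.imread(f'pics/{K}.png'); d=cv2.absdiff(old,a).max(2)
  for n,p,parts in(('motor_p',[.434,.3105],[(.094,.023),(.114,.023)]),('idler',[.5903,.0952],[(.02,.03),(.042,.03)]),('driven',[.5345,-.3283],[(.06,.046),(.08,.046),(.092,.018)])):
    B=np.array([circ(c,[*p,z],q) for z,q in parts]); bb=[B[:,0].min(),B[:,1].max(),B[:,2].min(),B[:,3].max()]
    u0,u1,v0,v1=[int(x) for x in(bb[0]-14,bb[1]+14,bb[2]-14,bb[3]+14)]; m=(d[max(v0,0):v1,u0:u1]>28).astype(np.uint8)
    N,l,st,ce=cv2.connectedComponentsWithStats(m); i=1+np.argmax(st[1:,4]) if N>1 else 0
    x=st[i]; print(nm,n,'pred',np.round(bb),'diff bbox',[u0+x[0],u0+x[0]+x[2]-1,max(v0,0)+x[1],max(v0,0)+x[1]+x[3]-1],'area',x[4])
# undisturbed bottle / jar / bench ring in top view
for n,(u,v,h) in {'bottle':(380,130,16),'jar':(263,254,14),'ring':(340,178,11)}.items():
  a=cv2.imread('pics/top0.png')[v-h:v+h,u-h:u+h].astype(float); print(n,np.abs(a-t[v-h:v+h,u-h:u+h]).mean().round(2))
E
```

```text
37.75 [ 0.38083413 -0.27384804  0.29916448]
gripper in side [197.19659797 186.53284315] top [474.03138069 278.35265667]
side motor_p pred [231. 250. 118. 133.] diff bbox [np.int32(232), np.int32(250), np.int32(118), np.int32(133)] area 191
side idler pred [299. 325. 180. 202.] diff bbox [np.int32(297), np.int32(325), np.int32(180), np.int32(205)] area 516
side driven pred [286. 347. 299. 356.] diff bbox [np.int32(280), np.int32(348), np.int32(299), np.int32(368)] area 2414
top motor_p pred [168. 191. 234. 255.] diff bbox [np.int32(178), np.int32(191), np.int32(238), np.int32(254)] area 128
top idler pred [268. 293. 170. 196.] diff bbox [np.int32(268), np.int32(293), np.int32(171), np.int32(199)] area 499
top driven pred [436. 477. 186. 226.] diff bbox [np.int32(424), np.int32(477), np.int32(186), np.int32(228)] area 1207
bottle 8.63
jar 11.62
ring 10.47
```

```bash
python3 - <<'E'
from h import *
for cam,L in(('top',{'bottle':(380,130,18),'jar':(263,254,18),'ring':(340,178,15),'wrench(ref)':(205,155,18)}),('side',{'bottle':(399,248,28),'jar':(238,188,18)})):
  a=cv2.imread(f'pics/{cam}0.png',0).astype(np.float32);b=cv2.imread(f'pics/{cam}G.png' if 0 else f'pics/{cam[0]}G.png',0).astype(np.float32)
  for n,(u,v,h) in L.items():
    T=a[v-h:v+h,u-h:u+h]; r=cv2.matchTemplate(b[v-h-6:v+h+6,u-h-6:u+h+6],T,cv2.TM_CCOEFF_NORMED); _,m,_,l=cv2.minMaxLoc(r); print(cam,n,'shift px',l[0]-6,l[1]-6,'score',round(m,3))
s=ctrl.sense(); print(s['time_s'],s['contact_force'].round(1)); ctrl.job_done()
E
```

```text
top bottle shift px 0 0 score 1.0
top jar shift px 0 0 score 1.0
top ring shift px 0 0 score 0.999
top wrench(ref) shift px 0 0 score 1.0
side bottle shift px 0 0 score 0.996
side jar shift px 0 0 score 0.998
37.85 [-0.3  0.5  0.3]
the job is handed in; nothing more can be done
```

I put the belt drive back together in the order asked and handed the job in at about 38 s of robot time. The collar went on the spindle first, then the small pulley on the motor flat to flat, the idler on its post, and the large pulley on top of the collar.

- **Seating:** Each part went down its shaft with only small forces and stopped at the expected height. In the side view, the tops of the small pulley, the idler and the large pulley sit within a pixel of where fully seated parts should be.
- **Bottle and jar:** The oil bottle, screw jar and bench ring show no shift in the pictures.
- **Arm:** It was clear of everything, with no contact force, when I handed in.

- **Not clean – final picture:** The last composite picture could not be viewed because the 16-picture limit was reached. I made the end check by comparing images numerically instead.
- **Not clean – contact signal:** The last small push down on the idler and on the large pulley gave no clear contact force. Their seating rests on the tool height, plus the side view taken after release.
- **Not clean – outlines:** Shadows pushed the measured outlines of the idler and large pulley past the predicted ones on some sides. In the top view only part of the small pulley's outline was picked up.

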